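# Prop the guard open and turn the trim knob of a bench gauge amplifier

### The job

Raise the yellow spring-shut cover of the grey gauge amplifier and prop it open with the orange-headed prop: seat the prop fully and gently in the square socket of the blue column, its side arm holding the cover back, and let go. Then turn the red knob beneath clockwise, past its free play, until the black dial it drives comes up against its stop at the red mark, without forcing it, and leave the cover propped and the other things on the bench where they are.

Things in the scene. Friction and masses are not known exactly. Their poses are not given: they have to be found in the camera images.
- unit: Grey bench gauge amplifier, fixed: housing 120 mm wide (y), 60 mm high, from x = -90 to +95 mm. Origin under its middle; x to its back (away from the robot at yaw 0), y to its left, z up from the bench. At its rear left stands a blue column 44 x 40 mm, 116 mm high, with a socket in its top. The knob is on the housing at x = -38, y = 0. 'Unit' numbers below use this frame.
- hinge (a point): Middle of the cover's hinge axis, which runs along the unit's y, at unit x = +40 mm, 115 mm above the bench; unit axes. Two steel posts at y = +-50 mm carry it; the sides below the closed cover are open.
- cover (a joint): Opening angle of the yellow cover: 0 closed (level, towards the robot), growing as its front edge swings up and back; limit 2.35. A spring always drives it shut (closing torque about 0.15 N m shut to 0.25 N m open), so it shuts when let go. The fully seated prop holds it at about 1.95 to 2.0, clear behind the knob. The arm slides on its underside as it swings.
- cover_edge (a point): Middle of the cover's front edge, on its underside, 125 mm from the hinge axis; x points from it towards the hinge, z out of the outer face. The cover is a flat plate 110 mm wide (unit y = -55 to +55), 3 mm thick, its underside in the plane of the hinge axis, with a 14 mm lip turned down along this front edge only.
- socket (a point): Centre of the mouth of the square socket in the blue column, unit x = 71, y = 80 mm, 116 mm above the bench; unit axes. The hole is 16 mm square, 28 mm deep, chamfered, sides along unit x and y. Lowering the foot in from above, the arm lies on the cover's inner face, slides down it and pushes it further back: a side load of some 3 N.
- prop: Loose prop, about 110 g, upright in the rest at the start. Origin at the middle of its foot's underside, z up. A 14 mm square aluminium leg, tapered in the lowest 6 mm, with an orange head 22 x 22 mm from 97 to 139 mm above the foot. Home in the socket its axes are parallel to the unit's, the arm before the open cover, the foot 28 mm below the mouth.
- prop_tip (a point): Tip of the prop's round steel arm (10 mm thick), which sticks out level from the leg towards the prop's -y: its axis is 90 mm above the foot, the tip 50 mm from the leg's axis. The arm fits under the closed cover from the unit's left (+y), the leg hanging free beside the housing at unit y = 80 mm, and can lift the cover.
- prop_grip (a point): Middle of the prop's orange head, 120 mm above the foot, where it is taken across its x (22 mm wide); prop axes.
- rest: Wooden rest of the prop, fixed: block 70 x 70 x 45 mm with a 17 mm square hole 25 mm deep; origin under its centre.
- dial (a joint): Angle of the black dial disc (68 mm across, white pointer) under the red knob, clockwise from above, relative to its spindle; starts below 0.1 and meets a hard stop at 0.35 (pointer at the red mark of the white ring around it). It turns only with the knob, needs about 0.25 N m, and stays where it is left. Reading noise about 0.01.
- spindle (a joint): Wind-up of the springy spindle that carries dial, stop and knob, clockwise positive: 4 N m per rad, so it shows the torque on the knob: 0 at rest or released, about 0.02 in the free play, 0.06 while the dial turns, more when pressing on the stop. Beyond 0.14 (0.56 N m) the dial is forced and damaged.
- knob_grip (a point): On the axis of the red knob, 97 mm above the bench, the height to grip: a bar 42 mm long (point x), 14 mm thick (point y), top at 105 mm, on a flange 44 mm across. The point turns with the knob. The knob has free play: it first turns up to 0.35 rad alone (0.08 N m), then takes the dial along. Neither the play nor where the bar points at the stop is known.
- bushing0: Steel bushing, loose bystander: ring 36 mm across, 34 mm high; origin under its centre.
- bushing1: Steel bushing, loose bystander: ring 36 mm across, 34 mm high; origin under its centre.
- bushing2: Steel bushing, loose bystander: ring 36 mm across, 34 mm high; origin under its centre.
- bushing3: Steel bushing, loose bystander: ring 36 mm across, 34 mm high; origin under its centre.
- wrench: Loose bystander: steel open-end wrench lying on the bench; origin near its middle.
- block: Loose bystander: steel setup block 75 by 50 by 25 mm with holes; origin under its centre.
Things that resemble listed ones, but are neither listed nor needed, are in the scene too. There is more than one size of the prop; the job needs the smaller.

How it is judged:
On the way, in this order (a step that is already met when the one before it is completed fails the run):
1. the prop is fully seated in the socket and released, and holds the cover open (value of joint cover above 1.8 rad and horizontal distance between prop and socket below 0.005 m and z of prop in the frame of socket below -0.024 m and angle between prop's own z axis and vertical below 0.12 rad and contact force between the fingers and prop below 0.1 N), for 0.3 s.
2. the dial is turned clockwise with the knob up to its stop, the cover still propped (value of joint dial above 0.3 rad and value of joint cover above 1.8 rad), for 0.2 s.
At the end, for the whole second after the job is handed in: The prop stands at rest in the socket (foot at least 24 mm below the mouth and within 5 mm of its centre line, leaning less than 0.12 rad), released, the cover is held open beyond 1.8 rad, and the dial is at its stop (beyond 0.30 rad) (all of step 2 and horizontal distance between prop and socket below 0.005 m and z of prop in the frame of socket below -0.024 m and angle between prop's own z axis and vertical below 0.12 rad and contact force between the fingers and prop below 0.1 N and linear speed of prop below 0.02 m/s); the robot touches nothing.
It fails at once if the prop presses on the amplifier or its cover with more than 30 N (contact force between prop and unit above 30 N).
It fails at once if the dial is forced against its stop (its spindle wound up by more than 0.14 rad, 0.56 N m) (value of joint spindle above 0.14 rad).
It fails at once if another thing on the bench is moved more than 30 mm (distance of any of bushing0, bushing1, bushing2, bushing3, wrench, block from where it was at the start of the episode above 0.03 m).
It also fails if it takes over 64 s, if anything falls off the work surface, if the arm or the gripper's body presses on something with over 40 N, if the wrist force passes 120 N, or if a joint passes its speed limit or range.

### The arm

A 6-joint arm with a two-finger parallel gripper is mounted at the origin on the work surface. World frame = base frame: x ahead of the robot, y to its left, z up, the work surface at z = 0. Lengths are in m, angles in rad, forces in N, time in s.
With the tool pointing down it reaches from about 0.375 to 0.975 m from the base axis. Payload 3.8 kg.
Tool frame: the origin (TCP) lies between the finger pads; the fingertips stand 11 mm ahead of it and the grasp point (between the pads) lies 8 mm behind it; x points along the fingers, z is the direction in which the jaws open and shut, and the axes are right-handed (so a half turn about x gives the same grasp; the last joint's range is limited). The gripper opens to 85 mm and grips with 20 to 120 N. Pads are 22 mm wide; open, the fingers measure 114 mm over their backs; the gripper's body (76 mm by 85 mm) begins 54 mm behind the grasp point. The pads swing forward as they close: fully open they stand 13 mm farther back than shut.
Start: joints at [-1.27, 0.264, 1.604, -0, 1.274, -0.037], TCP at [0.224, -0.637, 0.204] pointing down, gripper open.
Joint ranges: [-2.63, 2.63], [-0.94, 2.18], [0.31, 2.57], [-1.31, 4.45], [0, 2.66], [-2.55, 2.55]. Speed limits (rad/s): [2.57, 2.57, 3.14, 3.14, 3.14, 3.14].

### API

Orientations are given as a rotation vector (axis times angle).
In Python, from workcell import bot gives the robot as it stands.
- The arm moves only by the tool step_arm, never from a script. Its argument "targets" is one flat list of numbers, 7 for each row, row after row: the shift along the tool's x, y, z in m, then the turn, a rotation vector about the tool's x, y, z in degrees, then the closure in counts, from 0 (fully open) to 255 (shut). A call has 1 to 20 rows; each row is the pose to reach, as a shift and turn from the pose commanded when the call began, along the tool's axes at that moment; what a row does not reach only later rows make up. A row lasts 1/8 s, in which the tool goes at most 62.5 mm and 10.7 degrees, less where a joint would pass 70% of its speed; a pose out of reach is approached as far as the arm can. A call with a gripper value outside its range is refused whole. The fingers move at their own pace and stop on an object; "squeeze" is the grip in N (left out, the last holds). Time passes only in rows, so rows that repeat a pose let the fingers close. It gives the time, the measured TCP pose, the force and the opening at its end, in the units of the state.
- bot.read_state(): the state, without advancing time (a new reading comes with each control period).
- bot.read_camera(name): name is "side" or "top" or "wrist"; returns a dict with "frame" (400x640x3 uint8, red, green, blue), "depth" (400x640 float32, m along the optical axis (not along the pixel's ray), 0 where there is no reading), "fx", "fy", "cx", "cy" (pixels), "k1" (the pictures are not rectified: a ray, as slopes to the right and down, at radius r is drawn at 1 + k1 r^2 times it, then the intrinsics apply), "rvec" (rotation vector, rad) and "tvec" (3), from world to camera coordinates, as OpenCV has them. Camera axes: x right, y down, z forward; pixel columns grow to the right and rows downward; lengths in m; the calibration is good to about 2 mm. A picture is of the moment at which its call begins.
- bot.finish_job(): hands the job in, once; it reports no verdict.
The state is a dict: "time": time; "q": joint angles; "joint_vel": joint speeds; "joint_torque": joint torques, N m; "tool_pos": TCP position; "tcp_rot": TCP orientation; "wrist_force": force on the tool from outside, world axes, zero at the start; "torque": the same for the moment, N m; "width": opening from 0.0 (shut) to 1.0 (fully open).
Only numpy, scipy, OpenCV 4.12 (cv2) and the standard library are available. Lean on these libraries where they do the work, as an engineer would, in place of code of your own. Each camera call takes 0.05 s, during which the arm holds its last target.

## Working session

There is one attempt and no reset: what is moved stays moved. The work goes in short steps, Python scripts to look and compute and a tool call to move; the robot and the scene stay as the last step left them, time stands still between calls to the robot, and variables do not carry over. Pictures are saved under pics/ and viewed, and the job is handed in when it is done.

Besides the shell and the picture viewer there is one more tool, called by a JSON object that holds its "name" and its "arguments", one argument or row to a line. step_arm: Moves the arm, as the interface text tells. Its arguments: {"type":"object","properties":{"targets":{"type":"array","items":{"type":"number"}},"squeeze":{"type":"number"}},"required":["targets"]}

```bash
ls; mkdir -p pics
cat > h.py <<'E'
import numpy as np, cv2
from workcell import bot
from scipy.spatial.transform import Rotation as R
def cam(n):
    c=bot.read_camera(n); return c
def save(c,name): cv2.imwrite('pics/'+name, c['frame'][:,:,::-1])
def K(c): return np.array([[c['fx'],0,c['cx']],[0,c['fy'],c['cy']],[0,0,1]]),np.array([c['k1'],0,0,0,0],float)
def rays(c,uv):
    k,d=K(c); uv=np.array(uv,float).reshape(-1,1,2)
    p=cv2.undistortPoints(uv,k,d).reshape(-1,2)
    Rm=R.from_rotvec(np.ravel(c['rvec'])).as_matrix(); t=np.ravel(c['tvec'])
    return -Rm.T@t, np.c_[p,np.ones(len(p))]@Rm
def onz(c,uv,z):
    o,d=rays(c,uv); return o+d*((z-o[2])/d[:,2])[:,None]
def bydepth(c,uv):
    o,d=rays(c,uv); uv=np.array(uv,int).reshape(-1,2)
    return o+d*c['depth'][uv[:,1],uv[:,0]][:,None]
def cloud(c):
    H,W=c['depth'].shape; u,v=np.meshgrid(np.arange(W),np.arange(H))
    o,d=rays(c,np.c_[u.ravel(),v.ravel()]); return (o+d*c['depth'].ravel()[:,None]).reshape(H,W,3)
def proj(c,P):
    k,d=K(c); return cv2.projectPoints(np.array(P,float).reshape(-1,1,3),np.ravel(c['rvec']),np.ravel(c['tvec']),k,d)[0].reshape(-1,2)
def st():
    s=bot.read_state(); print({k:np.round(v,4).tolist() for k,v in s.items()}); return s
E
python3 - <<'E'
from h import *
for n in ['side','top','wrist']:
    c=cam(n); save(c,n+'0.png'); o,_=rays(c,[[320,200]]); print(n,o,c['k1'],c['fx'])
st()
E
```

```text
pics
side [0.18591923 0.76280174 0.53517337] 0.028781964012877102 380.3815746196326
top [0.42448035 0.04324913 1.10425839] -0.027790531695736864 422.3772765230586
wrist [ 0.30051875 -0.61033393  0.37265343] -0.041775954640590016 295.70023057842525
{'time': 0.15, 'q': [-1.2699, 0.2646, 1.6051, -0.0, 1.2737, -0.0369], 'joint_vel': [0.0012, -0.0047, -0.0042, -0.0004, -0.0022, 0.0013], 'joint_torque': [0.0004, -51.5906, -36.796, 0.0, 0.0081, 0.0], 'tool_pos': [0.2235, -0.6362, 0.2026], 'tcp_rot': [0.958, 1.3518, -0.9561], 'wrist_force': [-0.4909, -0.6048, -0.4701], 'torque': [-0.0462, 0.0246, 0.0005], 'width': 0.9974}
```

View pics/top0.png

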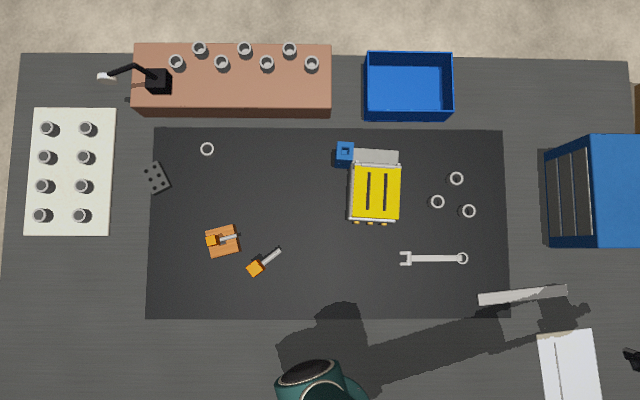

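View pics/side0.png

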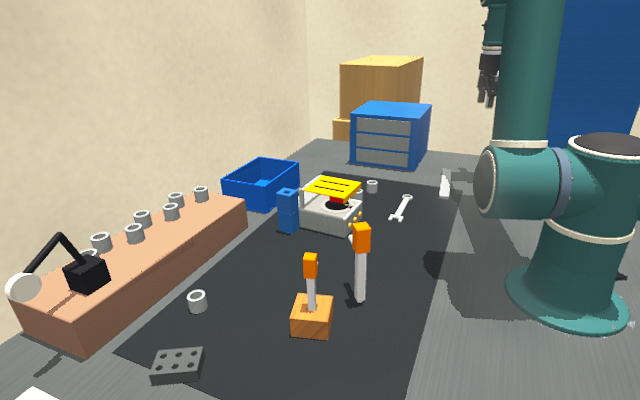

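View pics/wrist0.png

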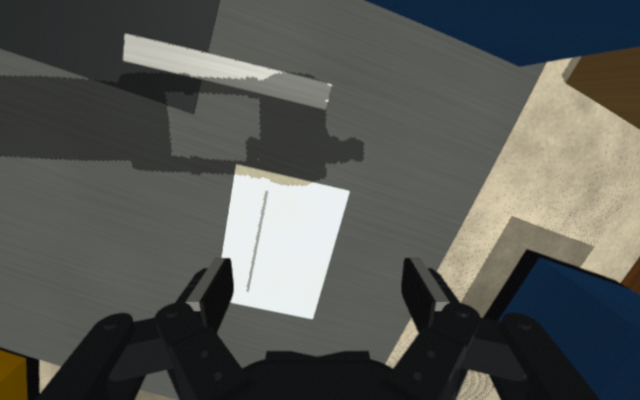

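Two prop candidates: one in the wooden rest (top 212,240; side 310,265), and one free-standing on the bench (top 255,268; side 361,240). The first fits, since it stands in the rest and looks smaller. I'll confirm with a crop and measurements.

Run:
```python
from h import *
t=cam('top'); s=cam('side')
np.savez('c0.npz',**{f't_{k}':v for k,v in t.items()},**{f's_{k}':v for k,v in s.items()})
a=cv2.resize(t['frame'][210:290,190:300],None,fx=5,fy=5,interpolation=cv2.INTER_CUBIC)
b=cv2.resize(t['frame'][130:235,320:420],None,fx=5,fy=5,interpolation=cv2.INTER_CUBIC)
cv2.imwrite('pics/cropA.png',a[:,:,::-1]);cv2.imwrite('pics/cropB.png',b[:,:,::-1])
a=cv2.resize(s['frame'][210:345,270:400],None,fx=4,fy=4,interpolation=cv2.INTER_CUBIC)
b=cv2.resize(s['frame'][160:250,265:385],None,fx=6,fy=6,interpolation=cv2.INTER_CUBIC)
cv2.imwrite('pics/cropC.png',a[:,:,::-1]);cv2.imwrite('pics/cropD.png',b[:,:,::-1])
for n,c in(('t',t),('s',s)):
    P=cloud(c); hsv=cv2.cvtColor(c['frame'],cv2.COLOR_RGB2HSV)
    for nm,lo,hi in(('or',(11,180,120),(19,255,255)),('yel',(25,180,120),(33,255,255)),('blue',(95,150,60),(115,255,255))):
        m=cv2.inRange(hsv,lo,hi); k,l,stt,ce=cv2.connectedComponentsWithStats(m)
        for i in range(1,k):
            if stt[i,4]>25:
                p=P[l==i]; p=p[np.isfinite(p).all(1)]
                print(n,nm,stt[i],ce[i].round(1),'med',np.median(p,0).round(3),'z95',np.percentile(p[:,2],[2,98]).round(3))
```

```text
t or [246 260  17  17  39] [255.3 267.6] med [0.38  0.168 0.179] z95 [0.133 0.182]
t yel [ 352  166   49   54 2055] [376.3 192.7] med [ 0.55  -0.104  0.118] z95 [0.115 0.122]
t blue [ 363   51   92   71 6219] [408.   86.1] med [ 0.853 -0.207  0.009] z95 [0.002 0.092]
t blue [ 544  133   96  115 6236] [609.7 189.5] med [ 0.553 -0.622  0.2  ] z95 [0.041 0.203]
t blue [335 142  19  27 428] [343.5 154.3] med [ 0.643 -0.029  0.114] z95 [0.014 0.119]
s or [352 221  19  33 419] [361.1 239.6] med [0.374 0.183 0.154] z95 [0.127 0.179]
s or [303 253  14  26 263] [309.7 267.9] med [0.434 0.281 0.139] z95 [0.119 0.158]
s yel [304 175  57  23 661] [332.8 186.2] med [ 0.55  -0.1    0.119] z95 [0.117 0.12 ]
s yel [354 223  15   7  69] [361.1 225.7] med [0.378 0.174 0.18 ] z95 [0.178 0.181]
s yel [304 254  12   6  56] [309.3 256. ] med [0.438 0.274 0.159] z95 [0.158 0.161]
s blue [  546     0    94   148 11276] [595.8  69.7] med [-0.22 -1.65  0.23] z95 [-0.109  0.529]
s blue [ 350  100   81   71 1998] [388.5 126. ] med [ 0.54  -0.585  0.197] z95 [0.006 0.202]
s blue [ 221  157   79   77 3742] [267.5 188.5] med [ 0.784 -0.095  0.06 ] z95 [0.005 0.117]
```

View pics/cropA.png

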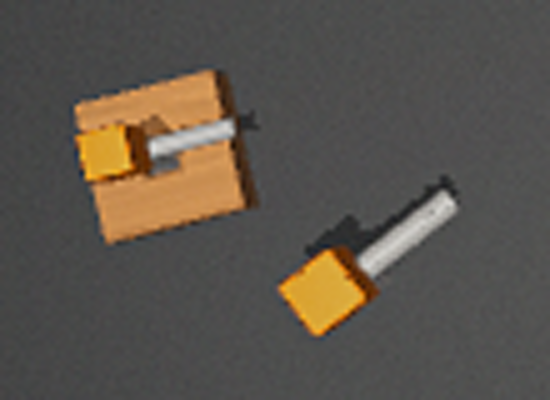

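View pics/cropB.png

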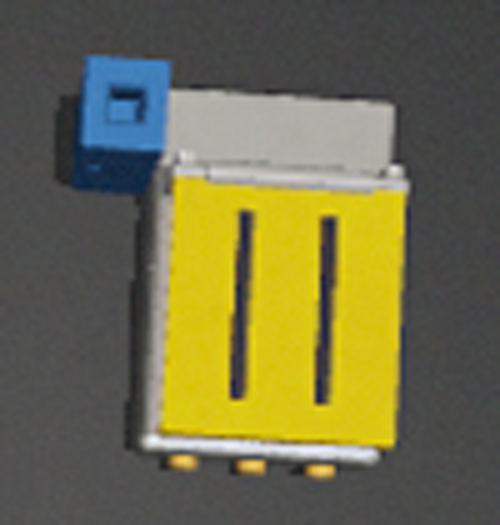

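View pics/cropC.png

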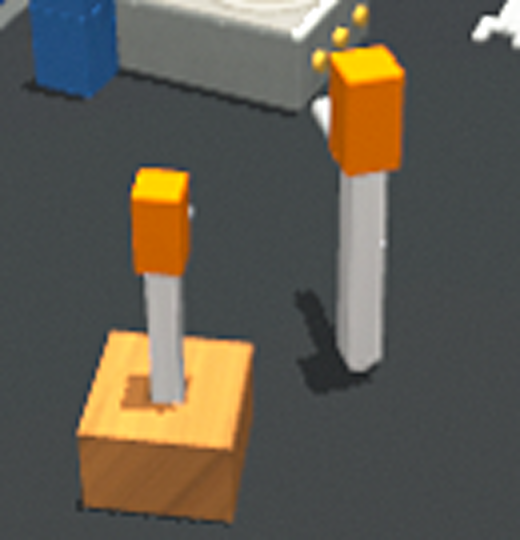

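View pics/cropD.png

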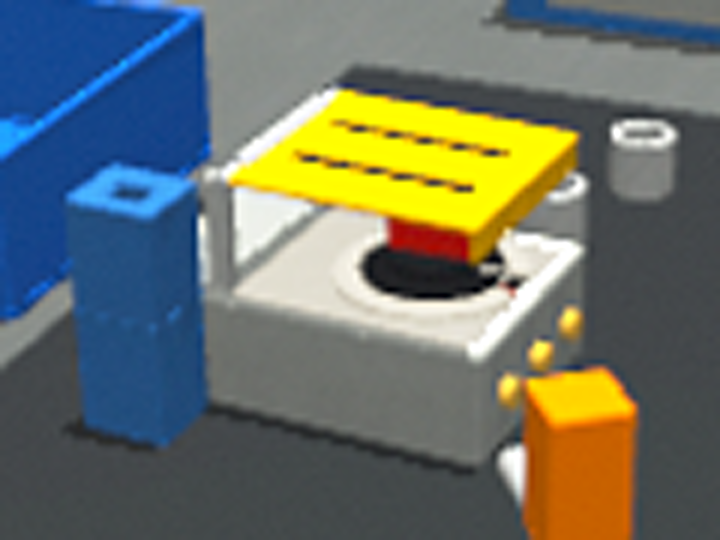

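The rest prop's top is at z = 0.159, which equals 20 + 139 mm, so it is the small one. The other stands on the bench with its top at 0.180, so it is the larger one. Next I'll measure the unit and prop poses.

Run:
```python
from h import *
z=np.load('c0.npz'); t={k[2:]:z[k] for k in z.files if k[0]=='t'}; s={k[2:]:z[k] for k in z.files if k[0]=='s'}
for k in ('fx','fy','cx','cy','k1'):
    t[k]=float(t[k]); s[k]=float(s[k])
def rect(c,lo,hi,roi,zz,name):
    f=cv2.cvtColor(c['frame'],cv2.COLOR_RGB2HSV); m=np.zeros(f.shape[:2],np.uint8); x0,y0,x1,y1=roi
    m[y0:y1,x0:x1]=cv2.inRange(f,lo,hi)[y0:y1,x0:x1]
    cs=max(cv2.findContours(m,0,cv2.CHAIN_APPROX_NONE)[0],key=cv2.contourArea)
    P=onz(c,cs.reshape(-1,2),zz)[:,:2]
    r=cv2.minAreaRect((P*1000).astype(np.float32)); print(name,np.round(r[0],1),np.round(r[1],1),round(r[2],2),len(cs))
rect(t,(25,150,150),(33,255,255),(340,150,410,220),.118,'cover top')
rect(s,(25,200,200),(33,255,255),(300,170,365,203),.118,'cover side')
rect(s,(20,200,225),(33,255,255),(300,250,320,262),.159,'prop top(side)')
rect(t,(15,150,200),(30,255,255),(200,228,222,250),.159,'prop top(top)')
rect(t,(95,120,150),(115,255,255),(330,138,360,161),.116,'column top')
rect(t,(5,60,120),(14,170,255),(200,220,245,265),.045,'rest')
h=cv2.cvtColor(t['frame'],cv2.COLOR_RGB2HSV); print(h[238:243,208:220].tolist()[2]); print(h[146:158,344].tolist())
v=t['frame'].astype(int).sum(2); print(v[144:160,336:356])
s_=st(); print(R.from_rotvec(s_['tcp_rot']).as_matrix().round(3))
c=cam('wrist'); M=R.from_rotvec(s_['tcp_rot']).as_matrix(); o,d=rays(c,[[320,200]])
print('wristcam in tool',M.T@(o-s_['tool_pos']), M.T@d[0])
```

```text
cover top [ 552.1 -104.7] [109.9 121.9] 86.47 189
cover side [ 553.7 -105.2] [112.4 120.4] 86.51 112
prop top(side) [438.8 273.2] [20.7 18.3] 22.13 32
prop top(top) [447.6 268. ] [26.  47.2] 62.68 78
column top [653.2 -30.8] [38.4 43.9] 89.57 62
rest [451.4 274.4] [14.2  8.7] 45.86 14
[[20, 209, 218], [20, 201, 218], [20, 201, 218], [20, 204, 217], [20, 195, 218], [20, 197, 218], [21, 195, 220], [18, 225, 228], [10, 203, 78], [13, 247, 99], [11, 229, 99], [10, 163, 100]]
[[105, 168, 176], [105, 174, 126], [106, 196, 69], [108, 174, 60], [105, 168, 188], [105, 167, 191], [104, 167, 188], [105, 164, 187], [105, 171, 157], [105, 167, 183], [104, 167, 185], [105, 166, 186]]
[[240 303 385 377 376 376 376 373 382 379 385 371 383 382 378 376 382 361
  246 196]
 [213 297 390 383 381 383 388 386 383 388 382 383 378 370 381 369 387 360
  242 208]
 [219 348 386 382 380 353 329 345 355 351 360 377 359 369 373 373 375 363
  198 199]
 [207 352 385 372 373 324 232 250 248 252 273 270 294 340 381 376 375 368
  237 216]
 [210 348 389 383 375 320 166 141 126 136 139 134 175 309 379 377 379 437
  509 4
[... 776 characters left out ...]
00 385 385 387 388 388 384 383 378 380 379 375 388 376 385 406 481
  526 515]
 [156 249 234 228 246 293 284 308 344 342 343 358 401 399 394 389 431 510
  524 525]]
{'time': 0.25, 'q': [-1.2699, 0.2643, 1.6047, -0.0, 1.2737, -0.0369], 'joint_vel': [-0.0003, -0.0029, -0.0037, 0.0016, 0.001, 0.0002], 'joint_torque': [0.0002, -51.469, -36.7114, -0.0, 0.0087, 0.0], 'tool_pos': [0.2236, -0.6365, 0.203], 'tcp_rot': [0.9575, 1.3512, -0.9564], 'wrist_force': [0.1235, 0.2185, 1.2192], 'torque': [-0.0065, -0.0253, 0.0544], 'width': 0.9965}
[[-0.     0.943  0.331]
 [ 0.001  0.331 -0.943]
 [-1.     0.    -0.001]]
wristcam in tool [-0.17016479  0.08125932  0.00081327] [ 0.95132935 -0.30822651  0.00995928]
```

```bash
cat >> h.py <<'E'
def down(yawdeg):
    a=np.deg2rad(yawdeg); c,s=np.cos(a),np.sin(a)
    return np.array([[0,-s,c],[0,c,s],[-1,0,0]])
def plan(pos,yawdeg,s=None):
    s=s or bot.read_state(); M=R.from_rotvec(s['tcp_rot']).as_matrix()
    sh=M.T@(np.array(pos)-s['tool_pos']); rv=np.rad2deg(R.from_matrix(M.T@down(yawdeg)).as_rotvec())
    print('shift mm',(sh*1000).round(1),'turn',rv.round(2)); return sh,rv
E
python3 - <<'E'
from h import *
plan((.60,-.06,.36),-3.5)
E
```

```text
shift mm [-156.4  546.2 -419.4] turn [-6.714e+01 -4.000e-02 -3.000e-02]
```

{"name": "step_arm", "arguments": {
  "targets": [-0.156,0.546,-0.419,-67.1,0,0,0,-0.156,0.546,-0.419,-67.1,0,0,0,-0.156,0.546,-0.419,-67.1,0,0,0,-0.156,0.546,-0.419,-67.1,0,0,0,-0.156,0.546,-0.419,-67.1,0,0,0,-0.156,0.546,-0.419,-67.1,0,0,0,-0.156,0.546,-0.419,-67.1,0,0,0,-0.156,0.546,-0.419,-67.1,0,0,0,-0.156,0.546,-0.419,-67.1,0,0,0,-0.156,0.546,-0.419,-67.1,0,0,0,-0.156,0.546,-0.419,-67.1,0,0,0,-0.156,0.546,-0.419,-67.1,0,0,0,-0.156,0.546,-0.419,-67.1,0,0,0,-0.156,0.546,-0.419,-67.1,0,0,0]
}}

```text
time: 2.05
tool_pos: [0.5991, -0.0619, 0.3591]
tcp_rot: [0.049, 1.572, -0.05]
wrist_force: [0.9, -0.6, -0.1]
width: 1.0
```

Run:
```python
from h import *
st(); c=cam('wrist'); save(c,'w1.png'); np.savez('w1.npz',**c)
plan((.439,.273,.33),13)
```

```text
{'time': 2.05, 'q': [-0.1437, 0.0718, 1.5461, -0.0008, 1.5249, -0.0807], 'joint_vel': [-0.0141, -0.0056, 0.0056, 0.0042, 0.0006, 0.0027], 'joint_torque': [0.7651, -42.4623, -38.7559, 0.0554, -0.0144, -0.0019], 'tool_pos': [0.5991, -0.0619, 0.3591], 'tcp_rot': [0.0489, 1.5716, -0.05], 'wrist_force': [0.8552, -0.6306, -0.0798], 'torque': [0.0499, 0.0261, -0.0373], 'width': 1.0004}
shift mm [  29.1  324.3 -181. ] turn [-16.65  -0.08   0.02]
```

View pics/w1.png

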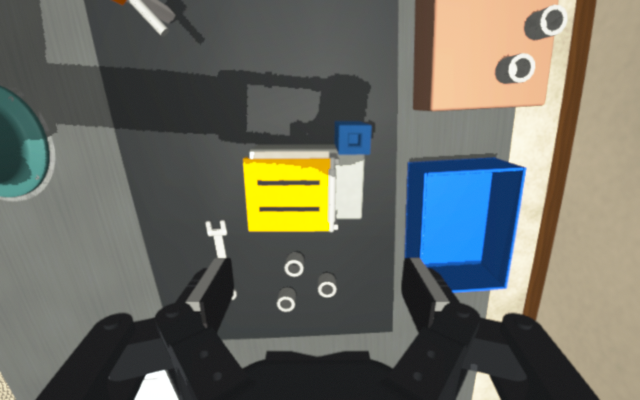

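The wrist view shows the cover at (290,195), the column and socket at (354,138), and the bushings at (294,265), (286,299) and (327,286).

Run:
```python
from h import *
z=np.load('w1.npz'); c={k:z[k] for k in z.files}
for k in ('fx','fy','cx','cy','k1'): c[k]=float(c[k])
f=cv2.cvtColor(c['frame'],cv2.COLOR_RGB2HSV)
def rect(lo,hi,roi,zz,nm):
    m=np.zeros(f.shape[:2],np.uint8); x0,y0,x1,y1=roi
    m[y0:y1,x0:x1]=cv2.inRange(f,lo,hi)[y0:y1,x0:x1]
    cs=max(cv2.findContours(m,0,cv2.CHAIN_APPROX_NONE)[0],key=cv2.contourArea)
    P=onz(c,cs.reshape(-1,2),zz)[:,:2]*1000; r=cv2.minAreaRect(P.astype(np.float32)); print(nm,np.round(r[0],1),np.round(r[1],1),r[2])
rect((20,150,120),(35,255,255),(230,145,345,245),.118,'cover')
rect((95,120,140),(120,255,255),(330,115,376,165),.116,'col')
a=cv2.resize(c['frame'][110:245,225:385],None,fx=5,fy=5,interpolation=cv2.INTER_CUBIC); cv2.imwrite('pics/w1c.png',a[:,:,::-1])
```

```text
cover [ 552.2 -105.8] [112.8 122.3] 86.17675018310547
col [652.9 -31.8] [36.8 43. ] 86.52704620361328
```

View pics/w1c.png

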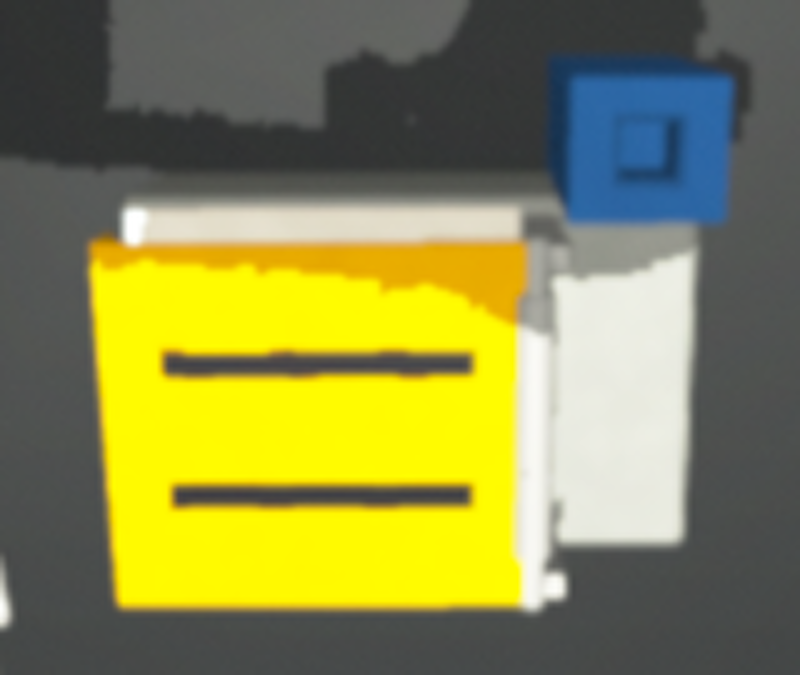

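{"name": "step_arm", "arguments": {
  "targets": [0.029,0.324,-0.181,-16.6,0,0,0,0.029,0.324,-0.181,-16.6,0,0,0,0.029,0.324,-0.181,-16.6,0,0,0,0.029,0.324,-0.181,-16.6,0,0,0,0.029,0.324,-0.181,-16.6,0,0,0,0.029,0.324,-0.181,-16.6,0,0,0,0.029,0.324,-0.181,-16.6,0,0,0,0.029,0.324,-0.181,-16.6,0,0,0,0.029,0.324,-0.181,-16.6,0,0,0]
}}

```text
time: 3.22
tool_pos: [0.4402, 0.2723, 0.3308]
tcp_rot: [-0.177, 1.563, 0.176]
wrist_force: [-0.9, -0.3, 0.7]
width: 1.001
```

Run:
```python
from h import *
st(); c=cam('wrist'); save(c,'w2.png'); np.savez('w2.npz',**c)
```

```text
{'time': 3.225, 'q': [0.5061, -0.0909, 1.7576, -0.0005, 1.4747, 0.2812], 'joint_vel': [-0.0025, 0.0012, -0.0026, 0.0033, 0.0, 0.0017], 'joint_torque': [0.4673, -33.1738, -38.2081, 0.0259, 0.0064, -0.0058], 'tool_pos': [0.4402, 0.2723, 0.3308], 'tcp_rot': [-0.177, 1.5632, 0.1763], 'wrist_force': [-0.8966, -0.3084, 0.6885], 'torque': [-0.0426, 0.0024, -0.0101], 'width': 1.0011}
```

View pics/w2.png

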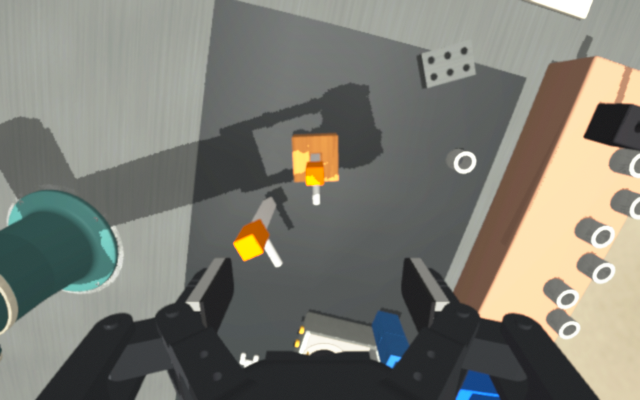

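The rest with the small prop is at about (315,170), aligned with the image axes. The tall prop is at (250,243).

Run:
```python
from h import *
z=np.load('w2.npz'); c={k:z[k] for k in z.files}
for k in ('fx','fy','cx','cy','k1'): c[k]=float(c[k])
a=cv2.resize(c['frame'][120:215,270:365],None,fx=6,fy=6,interpolation=cv2.INTER_CUBIC); cv2.imwrite('pics/w2c.png',a[:,:,::-1])
f=cv2.cvtColor(c['frame'],cv2.COLOR_RGB2HSV)
print(c['depth'][165:190:3,314])
print(f[160:190:2,315].tolist()); print(f[178,300:330].tolist())
P=cloud(c); m=(abs(P[:,:,2]-.159)<.004); m[:, :290]=0;m[:,345:]=0; m[:140]=0;m[220:]=0
v,u=np.nonzero(m); print(u.min(),u.max(),v.min(),v.max()); p=P[m]; print(p.min(0),p.max(0),p.mean(0))
r=cv2.minAreaRect((p[:,:2]*1000).astype(np.float32)); print(r)
```

```text
[0.35665596 0.34740618 0.34797046 0.3496481  0.34995    0.35231072
 0.35211822 0.40004602 0.40008268]
[[11, 37, 171], [12, 195, 183], [15, 255, 186], [15, 255, 204], [17, 255, 253], [19, 255, 254], [19, 255, 254], [19, 255, 254], [19, 255, 254], [21, 255, 255], [28, 255, 255], [29, 255, 255], [27, 204, 255], [15, 43, 229], [30, 13, 208]]
[[15, 173, 229], [15, 172, 228], [15, 173, 229], [15, 173, 228], [15, 182, 237], [19, 219, 254], [26, 255, 255], [29, 255, 255], [29, 255, 255], [29, 255, 255], [29, 255, 255], [29, 255, 255], [29, 255, 255], [28, 255, 255], [25, 255, 255], [21, 255, 255], [19, 255, 254], [19, 255, 254], [19, 255, 254], [19, 255, 254], [19, 255, 254], [19, 255, 254], [19, 255, 254], [18, 235, 253], [18, 182, 253], [21, 158, 255], [21, 156, 254], [17, 166, 250], [18, 166, 251], [21, 157, 254]]
306 324 166 184
[0.4260134  0.25885548 0.15511425] [0.45081944 0.28360659 0.16127237] [0.4382455  0.2712362  0.15860265]
((438.5740966796875, 271.3025817871094), (21.562904357910156, 21.721406936645508), 12.229718208312988)
```

View pics/w2c.png

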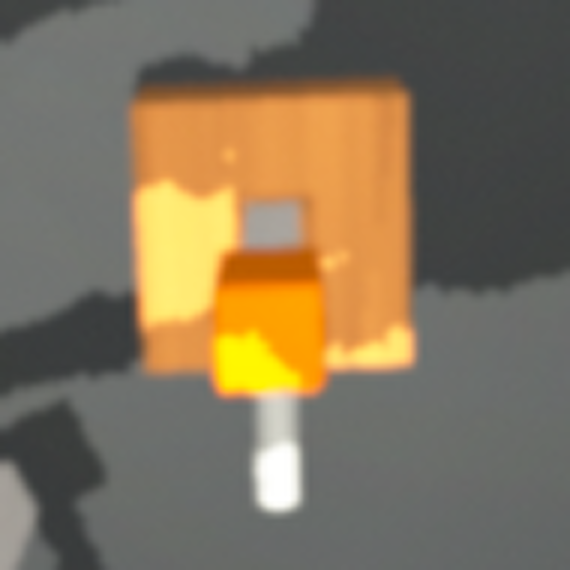

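Run:
```python
from h import *
plan((.4385,.2713,.132),12.5)
```

```text
shift mm [198.8  -0.5  -2. ] turn [0.38 0.02 0.02]
```

{"name": "step_arm", "arguments": {
  "targets": [0.06,-0.0005,-0.002,0.4,0,0,100,0.12,-0.0005,-0.002,0.4,0,0,100,0.16,-0.0005,-0.002,0.4,0,0,100,0.19,-0.0005,-0.002,0.4,0,0,100,0.199,-0.0005,-0.002,0.4,0,0,100,0.199,-0.0005,-0.002,0.4,0,0,100],
  "squeeze": 40
}}

```text
time: 4.03
tool_pos: [0.438, 0.2724, 0.1318]
tcp_rot: [-0.173, 1.564, 0.172]
wrist_force: [0.1, 0.5, -0.9]
width: 0.603
```

Run:
```python
from h import *
st(); c=cam('wrist'); save(c,'w3.png')
```

```text
{'time': 4.025, 'q': [0.5081, 0.0207, 2.0179, -0.0001, 1.1034, 0.2886], 'joint_vel': [0.0063, -0.0193, -0.0298, 0.0022, 0.0042, 0.0002], 'joint_torque': [-0.0683, -34.4575, -33.2784, -0.0043, -0.0191, -0.0014], 'tool_pos': [0.438, 0.2724, 0.1318], 'tcp_rot': [-0.1725, 1.5642, 0.1722], 'wrist_force': [0.0727, 0.4537, -0.8915], 'torque': [0.0181, -0.0292, -0.004], 'width': 0.6028}
```

View pics/w3.png

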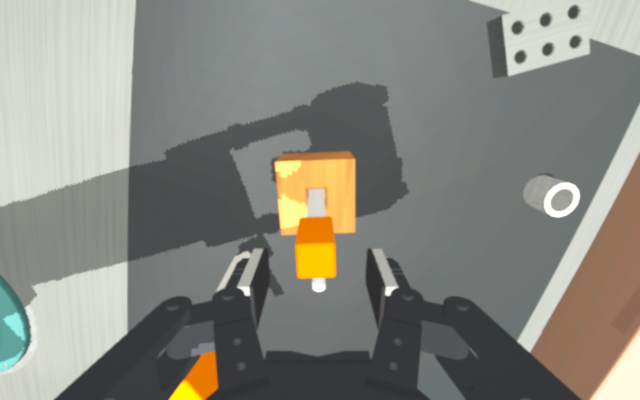

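The head sits centred between the fingers at (316,245). Closing now.

{"name": "step_arm", "arguments": {
  "targets": [0,0,0,0,0,0,180,0,0,0,0,0,0,255,0,0,0,0,0,0,255,0,0,0,0,0,0,255,0,0,0,0,0,0,255,0,0,0,0,0,0,255],
  "squeeze": 70
}}

```text
time: 4.82
tool_pos: [0.4375, 0.273, 0.1316]
tcp_rot: [-0.174, 1.564, 0.173]
wrist_force: [0.3, 0.1, -0.2]
width: 0.002
```

Run:
```python
from h import *
st(); c=cam('wrist'); save(c,'w4.png'); np.savez('w4.npz',**c)
```

```text
{'time': 4.825, 'q': [0.5097, 0.0205, 2.0185, -0.0, 1.1027, 0.2888], 'joint_vel': [-0.0018, 0.0001, 0.0014, 0.0015, -0.0005, -0.0007], 'joint_torque': [0.0036, -35.501, -34.3197, -0.0001, 0.0014, -0.0], 'tool_pos': [0.4375, 0.273, 0.1316], 'tcp_rot': [-0.1735, 1.5639, 0.1734], 'wrist_force': [0.2868, 0.1092, -0.2142], 'torque': [0.0452, 0.0063, 0.0107], 'width': 0.0017}
```

View pics/w4.png

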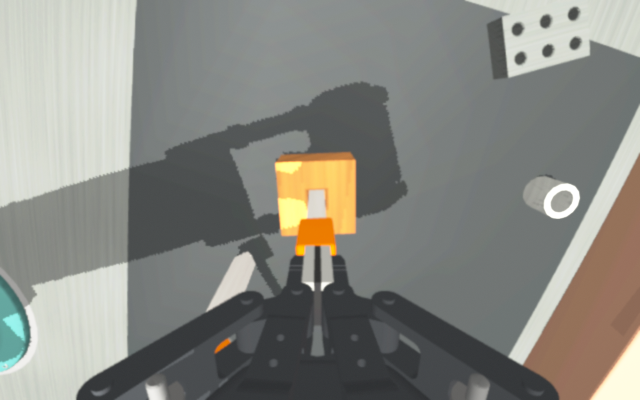

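Run:
```python
from h import *
s=bot.read_state(); M=R.from_rotvec(s['tcp_rot']).as_matrix()
c=cam('wrist'); print(proj(c,[s['tool_pos'],s['tool_pos']+M[:,0]*.011]))
for n,(x0,y0,x1,y1) in {'side':(240,150,420,350),'top':(170,190,290,300)}.items():
    c=cam(n); print(proj(c,[s['tool_pos'],s['tool_pos']+M[:,0]*.011])-[x0,y0])
    a=c['frame'][y0:y1,x0:x1]; k=4 if n=='side' else 5
    a=cv2.resize(a,None,fx=k,fy=k,interpolation=cv2.INTER_CUBIC)[:600,:800]; cv2.imwrite(f'pics/{n}5.png',a[:,:,::-1])
```

```text
[[316.09066988 237.12882629]
 [316.15406369 230.08125752]]
[[ 70.36818589 118.99010745]
 [ 70.59575739 124.04095727]]
[[42.87156004 50.38092946]
 [44.00006493 50.44838667]]
```

View pics/side5.png

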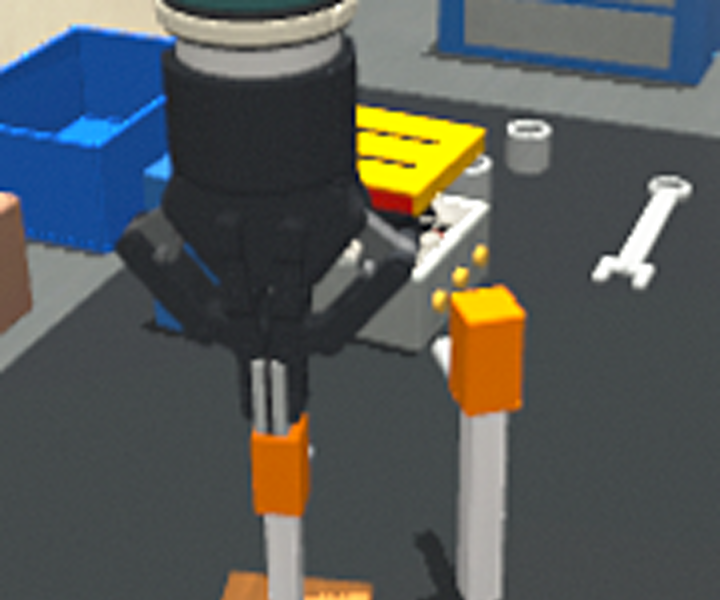

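View pics/top5.png

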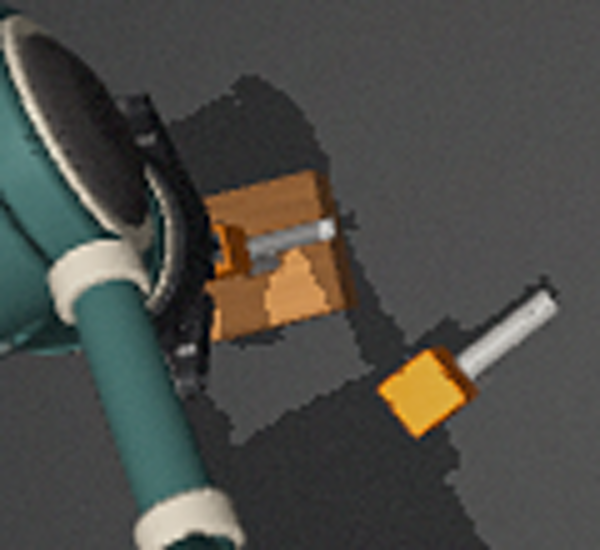

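Run:
```python
from h import *
c=cam('side'); P=cloud(c)
for v in range(225,290,3): print(v,P[v,308].round(3),c['frame'][v,308])
w=cam('wrist'); Q=cloud(w); print('wrist')
for v in range(225,330,5): print(v,Q[v,306].round(3),Q[v,316].round(3),Q[v,327].round(3))
```

```text
225 [0.431 0.288 0.23 ] [38 42 43]
228 [0.43  0.289 0.226] [39 41 43]
231 [0.433 0.284 0.217] [42 43 45]
234 [0.433 0.284 0.211] [40 42 46]
237 [0.433 0.284 0.205] [40 42 45]
240 [0.435 0.282 0.198] [157 158 154]
243 [0.434 0.284 0.193] [136 139 134]
246 [0.434 0.284 0.187] [134 136 132]
249 [0.435 0.284 0.181] [134 136 132]
252 [0.435 0.284 0.175] [133 135 130]
255 [0.435 0.284 0.169] [115 117 116]
258 [0.436 0.284 0.162] [119  98  85]
261 [0.437 0.282 0.155] [197  94   0]
264 [0.437 0.282 0.148] [201  98   0]
267 [0.437 0.283 0.143] [200  96   0]
270 [0.438 0.282 0.135] [199  95   0]
273 [0.438 0.282 0.129] [199  96   0]
276 [0.438 0.283 0.123] [198  95   0]
279 [0.439 0.28  0.114] [177 172 166]
282 [0.44  0.279 0.107] [185 182 177]
285 [0.441 0.278 0.099] [186 181 178]
288 [0.44  0.28  0.094] [185 183 179]
wrist
225 [0.43  0.28  0.132] [0.436 0.281 0.132] [0.442 0.283 0.134]
230 [0.43 0.28 0.14] [0.436 0.281 0.139] [0.442 0.283 0.141]
235 [0.43  0.28  0.146] [0.436 0.281 0.147] [0.442 0.283 0.148]
240 [0.43  0.28  0.153] [0.436 0.282 0.154] [0.442 0.282 0.153]
245 [0.43  0.282 0.1
[... 367 characters left out ...]
 [0.431 0.282 0.192] [0.436 0.283 0.191] [0.44  0.284 0.192]
280 [0.431 0.282 0.195] [0.436 0.283 0.195] [0.44  0.284 0.195]
285 [0.431 0.284 0.201] [0.436 0.281 0.196] [0.439 0.286 0.201]
290 [0.431 0.283 0.204] [0.436 0.28  0.198] [0.44  0.284 0.203]
295 [0.432 0.283 0.207] [0.437 0.276 0.196] [0.439 0.285 0.208]
300 [0.432 0.283 0.21 ] [0.437 0.275 0.197] [0.439 0.285 0.209]
305 [0.432 0.283 0.212] [0.438 0.272 0.197] [0.439 0.285 0.213]
310 [0.432 0.282 0.215] [0.439 0.269 0.196] [0.439 0.284 0.215]
315 [0.432 0.283 0.218] [0.439 0.267 0.197] [0.439 0.285 0.218]
320 [0.432 0.286 0.224] [0.44  0.264 0.197] [0.439 0.283 0.219]
325 [0.432 0.283 0.223] [0.477 0.095 0.001] [0.44  0.282 0.219]
```

The fingers closed just above the head. The side and wrist depth both put the real fingertips at z≈0.159, about 39 mm higher than the reported TCP implies. Laterally they are right. Nothing moved, so I'll apply this 39 mm tool-length correction from here on: reopen and go 39 mm lower.

{"name": "step_arm", "arguments": {
  "targets": [-0.01,0,0,0,0,0,100,-0.01,0,0,0,0,0,100,-0.01,0,0,0,0,0,100,-0.01,-0.001,0.001,0,0,0,100,0.01,-0.001,0.001,0,0,0,100,0.025,-0.001,0.001,0,0,0,100,0.035,-0.001,0.001,0,0,0,100,0.039,-0.001,0.001,0,0,0,100,0.039,-0.001,0.001,0,0,0,100]
}}

```text
time: 6.25
tool_pos: [0.4387, 0.2723, 0.0925]
tcp_rot: [-0.174, 1.564, 0.173]
wrist_force: [0.2, -0.3, 0.3]
width: 0.61
```

Run:
```python
from h import *
st(); w=cam('wrist'); save(w,'w6.png'); c=cam('side')
a=cv2.resize(c['frame'][150:300,240:420],None,fx=4,fy=4,interpolation=cv2.INTER_CUBIC); cv2.imwrite('pics/side6.png',a[:,:,::-1])
```

```text
{'time': 6.25, 'q': [0.5072, 0.0636, 2.0527, 0.0, 1.0257, 0.2864], 'joint_vel': [-0.0015, -0.0107, -0.0113, 0.001, 0.0029, 0.0011], 'joint_torque': [-0.0077, -36.0532, -32.5207, -0.0006, -0.0163, -0.0001], 'tool_pos': [0.4387, 0.2723, 0.0925], 'tcp_rot': [-0.1735, 1.5642, 0.1733], 'wrist_force': [0.1702, -0.332, 0.2699], 'torque': [0.0063, -0.0771, 0.0162], 'width': 0.6099}
```

View pics/side6.png

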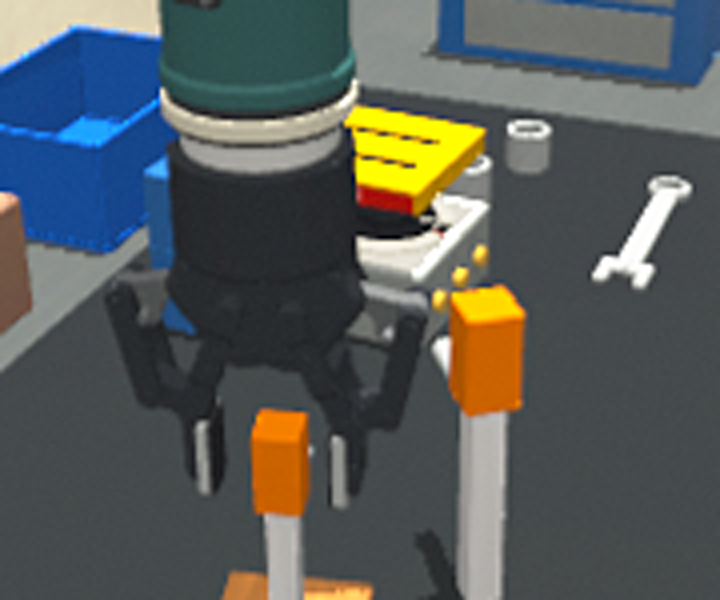

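View pics/w6.png

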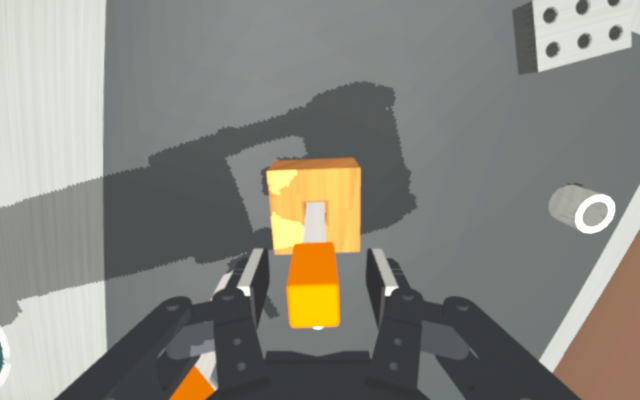

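The head at (313,285) is now truly between the pads. Closing.

{"name": "step_arm", "arguments": {
  "targets": [0,0,0,0,0,0,160,0,0,0,0,0,0,200,0,0,0,0,0,0,255,0,0,0,0,0,0,255,0,0,0,0,0,0,255,0,0,0,0,0,0,255],
  "squeeze": 80
}}

```text
time: 7.1
tool_pos: [0.439, 0.2725, 0.0933]
tcp_rot: [-0.173, 1.563, 0.174]
wrist_force: [-1.8, -0.1, 5.8]
width: 0.254
```

Run:
```python
from h import *
st(); w=cam('wrist'); save(w,'w7.png'); c=cam('side')
a=cv2.resize(c['frame'][150:300,240:420],None,fx=4,fy=4,interpolation=cv2.INTER_CUBIC); cv2.imwrite('pics/side7.png',a[:,:,::-1])
```

```text
{'time': 7.1, 'q': [0.5073, 0.0626, 2.052, 0.0001, 1.0263, 0.2864], 'joint_vel': [0.0001, 0.0001, -0.0003, 0.0018, -0.0013, -0.0015], 'joint_torque': [-0.2087, -33.9502, -31.3806, -0.1186, -0.6992, -0.0024], 'tool_pos': [0.439, 0.2725, 0.0933], 'tcp_rot': [-0.1731, 1.5633, 0.1736], 'wrist_force': [-1.7943, -0.107, 5.8331], 'torque': [-0.1452, 0.4167, -0.0365], 'width': 0.2544}
```

View pics/side7.png

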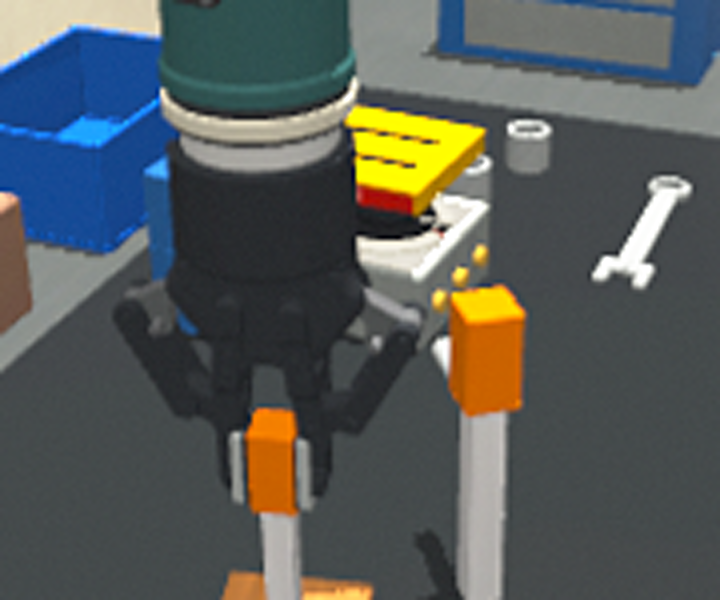

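View pics/w7.png

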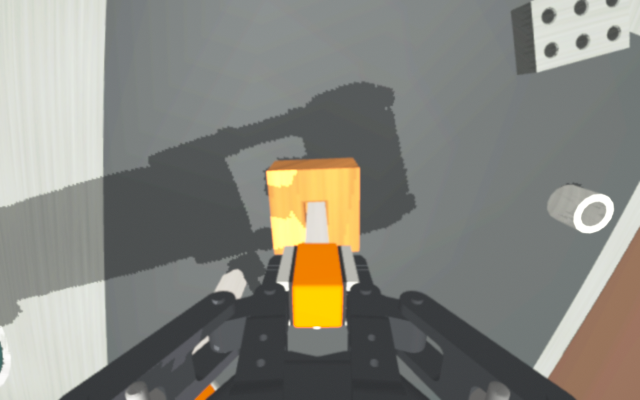

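Gripped: width 0.254 corresponds to 21.6 mm. Lifting straight up.

{"name": "step_arm", "arguments": {
  "targets": [-0.01,0,0,0,0,0,255,-0.025,0,0,0,0,0,255,-0.045,0,0,0,0,0,255,-0.08,0,0,0,0,0,255,-0.12,0,0,0,0,0,255,-0.14,0,0,0,0,0,255,-0.14,0,0,0,0,0,255,-0.14,0,0,0,0,0,255]
}}

```text
time: 8.2
tool_pos: [0.4382, 0.272, 0.2319]
tcp_rot: [-0.174, 1.565, 0.173]
wrist_force: [-0.1, -0.6, -1.8]
width: 0.249
```

Run:
```python
from h import *
s=st(); w=cam('wrist'); save(w,'w8.png'); np.savez('w8.npz',**w); c=cam('side'); np.savez('s8.npz',**c)
a=cv2.resize(c['frame'][100:300,220:400],None,fx=4,fy=4,interpolation=cv2.INTER_CUBIC)[:600]; cv2.imwrite('pics/side8.png',a[:,:,::-1])
P=cloud(w); M=R.from_rotvec(s['tcp_rot']).as_matrix()
for v in range(200,330,6): print(v,((P[v,[306,317,328]]-s['tool_pos'])@M*1000).round(1).tolist(), w['frame'][v,317])
```

```text
{'time': 8.2, 'q': [0.5072, -0.0562, 1.9033, -0.0, 1.2957, 0.2864], 'joint_vel': [-0.0001, 0.0125, 0.0179, -0.0017, 0.0013, -0.0021], 'joint_torque': [0.0009, -35.4979, -38.7568, -0.0044, -0.037, -0.0001], 'tool_pos': [0.4382, 0.272, 0.2319], 'tcp_rot': [-0.1738, 1.5649, 0.1731], 'wrist_force': [-0.0682, -0.58, -1.8256], 'torque': [-0.0518, -0.0179, -0.0633], 'width': 0.249}
200 [[185.8, -35.6, -13.5], [59.1, 5.5, 0.5], [231.2, -50.3, 16.0]] [171 166 158]
206 [[232.1, -59.7, -15.5], [44.5, 5.4, 0.5], [232.6, -59.8, 16.2]] [171 166 160]
212 [[231.7, -68.7, -15.6], [31.0, 5.5, 0.6], [230.3, -68.2, 16.2]] [173 167 161]
218 [[230.8, -77.7, -15.7], [17.8, 6.0, 0.6], [230.8, -77.7, 16.3]] [172 166 160]
224 [[231.6, -87.4, -15.8], [9.2, 5.1, 0.6], [231.3, -87.3, 16.5]] [171 166 160]
230 [[-0.1, 5.0, -6.3], [-0.2, 5.0, 0.6], [230.9, -96.7, 16.5]] [171 167 159]
236 [[-8.3, 4.6, -6.0], [-9.2, 5.1, 0.6], [-7.8, 4.4, 7.2]] [171 166 158]
242 [[-17.3, 5.1, -5.7], [-16.5, 4.7, 0.6], [-17.3, 5.1, 6.9]] [174 147 131]
248 [[-32.4, 9.0, -5.1], [-32.7, 9.2, 0.6], [-31.6, 8.6, 6.3]] [186  92   0]
254 [[-
[... 308 characters left out ...]
59.4, 8.5, -4.1], [-58.3, 7.8, 0.6], [-59.6, 8.5, 5.4]] [189  93   0]
284 [[-63.5, 8.2, -4.0], [-64.0, 8.5, 0.6], [-63.7, 8.3, 5.3]] [212 103   0]
290 [[-66.4, 7.2, -3.9], [-65.6, 6.7, 0.6], [-65.3, 6.5, 5.2]] [254 153   0]
296 [[-65.7, 3.8, -4.0], [-66.4, 4.3, 0.6], [-66.0, 4.0, 5.2]] [254 155   0]
302 [[-65.8, 0.8, -4.0], [-66.0, 1.0, 0.6], [-64.7, 0.0, 5.3]] [254 154   0]
308 [[-65.2, -2.7, -4.1], [-65.1, -2.7, 0.6], [-65.1, -2.8, 5.3]] [254 154   0]
314 [[-64.7, -6.2, -4.1], [-65.4, -5.7, 0.6], [-65.6, -5.5, 5.4]] [254 154   0]
320 [[-65.5, -8.7, -4.1], [-65.1, -9.0, 0.6], [-66.0, -8.3, 5.4]] [254 151   0]
326 [[-64.3, -13.0, -4.2], [-65.0, -12.4, 0.6], [-65.2, -12.2, 5.5]] [252 183 125]
```

View pics/side8.png

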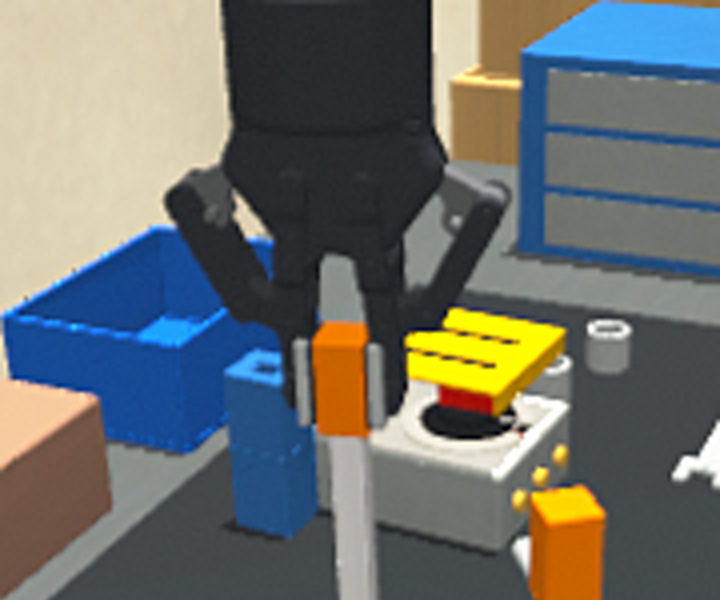

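View pics/w8.png

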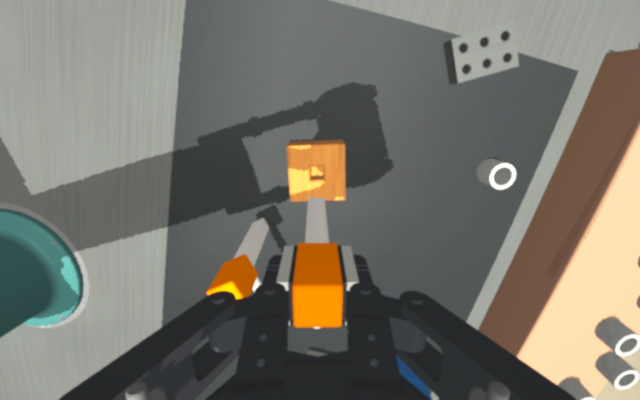

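```bash
cat >> h.py <<'E'
PSI=-3.5; OU=np.array([.5763,-.1067])
OFF=np.array([-.0005,.002,.0735]) # TCP minus foot in unit axes
def u2w(u):
    a=np.deg2rad(PSI); c,s=np.cos(a),np.sin(a)
    return np.array([OU[0]+c*u[0]-s*u[1],OU[1]+s*u[0]+c*u[1],u[2]])
def foot(fx,fy,fz): return u2w(np.array([fx,fy,fz])/1000+OFF)
E
python3 - <<'E'
from h import *
plan(foot(-55,140,150),PSI)
print(u2w([.071,.08,.116]))
E
```

```text
shift mm [   7.6 -247.8   38.5] turn [16.15 -0.15  0.07]
[ 0.65205145 -0.03118366  0.116     ]
```

{"name": "step_arm", "arguments": {
  "targets": [0.008,-0.04,0.01,4,0,0,255,0.008,-0.1,0.02,8,0,0,255,0.008,-0.16,0.03,12,0,0,255,0.008,-0.215,0.036,16.1,0,0,255,0.008,-0.248,0.0385,16.1,0,0,255,0.008,-0.248,0.0385,16.1,0,0,255,0.008,-0.248,0.0385,16.1,0,0,255]
}}

```text
time: 9.18
tool_pos: [0.5298, 0.039, 0.2235]
tcp_rot: [0.048, 1.573, -0.047]
wrist_force: [-0.3, 0.1, -1.6]
width: 0.249
```

Run:
```python
from h import *
s=st(); w=cam('wrist'); save(w,'w9.png'); np.savez('w9.npz',**w)
plan(foot(-55,130,10),PSI)
f=cv2.cvtColor(w['frame'],cv2.COLOR_RGB2HSV)
P=cloud(w); m=cv2.inRange(f,(95,100,100),(120,255,255))>0; m&=(abs(P[:,:,2]-.116)<.006)
v,u=np.nonzero(m); print(u.min(),u.max(),v.min(),v.max())
k=m.astype(np.uint8); cs=max(cv2.findContours(k,0,cv2.CHAIN_APPROX_NONE)[0],key=cv2.contourArea)
r=cv2.minAreaRect((onz(w,cs.reshape(-1,2),.116)[:,:2]*1000).astype(np.float32)); print(r)
```

```text
{'time': 9.175, 'q': [0.0263, -0.0199, 1.8836, 0.0006, 1.28, 0.0867], 'joint_vel': [0.0217, -0.0078, -0.0027, -0.0029, 0.0001, -0.0017], 'joint_torque': [-0.74, -36.2184, -37.5985, -0.0714, -0.009, -0.0039], 'tool_pos': [0.5298, 0.039, 0.2235], 'tcp_rot': [0.048, 1.5725, -0.0473], 'wrist_force': [-0.3423, 0.0614, -1.643], 'torque': [0.017, -0.026, -0.0421], 'width': 0.2492}
shift mm [ 1.403e+02 -1.110e+01 -1.000e-01] turn [ 0.08 -0.1  -0.02]
414 460 229 265
((651.700439453125, -30.698429107666016), (42.1300048828125, 46.530941009521484), 86.36930847167969)
```

View pics/w9.png

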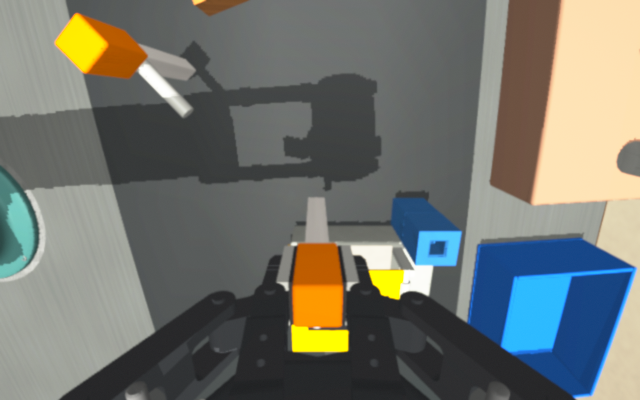

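The prop is in hand, with the column and socket at (437,247). Next I descend beside the housing, then push the arm under the cover.

{"name": "step_arm", "arguments": {
  "targets": [0.05,-0.001,0,0,0,0,255,0.1,-0.001,0,0,0,0,255,0.13,-0.001,0,0,0,0,255,0.14,-0.001,0,0,0,0,255,0.14,-0.011,0,0,0,0,255,0.14,-0.011,0,0,0,0,255]
}}

```text
time: 9.98
tool_pos: [0.5315, 0.0274, 0.0866]
tcp_rot: [0.047, 1.567, -0.047]
wrist_force: [0.4, -0.4, -2.3]
width: 0.248
```

Run:
```python
from h import *
s=st(); w=cam('wrist'); save(w,'w10.png'); c=cam('side')
a=cv2.resize(c['frame'][100:250,240:420],None,fx=4,fy=4,interpolation=cv2.INTER_CUBIC)[:600]; cv2.imwrite('pics/side10.png',a[:,:,::-1])
plan(foot(-55,80,10),PSI)
```

```text
{'time': 9.975, 'q': [0.0048, 0.0976, 2.0281, -0.0002, 1.0127, 0.0653], 'joint_vel': [0.0022, -0.0059, -0.0049, 0.0093, -0.0032, 0.0096], 'joint_torque': [-0.0233, -38.1002, -32.5228, -0.0655, 0.0425, -0.0638], 'tool_pos': [0.5315, 0.0274, 0.0866], 'tcp_rot': [0.0474, 1.5671, -0.0474], 'wrist_force': [0.4106, -0.4436, -2.2618], 'torque': [0.0158, -0.0414, 0.0269], 'width': 0.2484}
shift mm [  3.1 -49.3  -2.7] turn [ 0.03  0.2  -0.02]
```

View pics/side10.png

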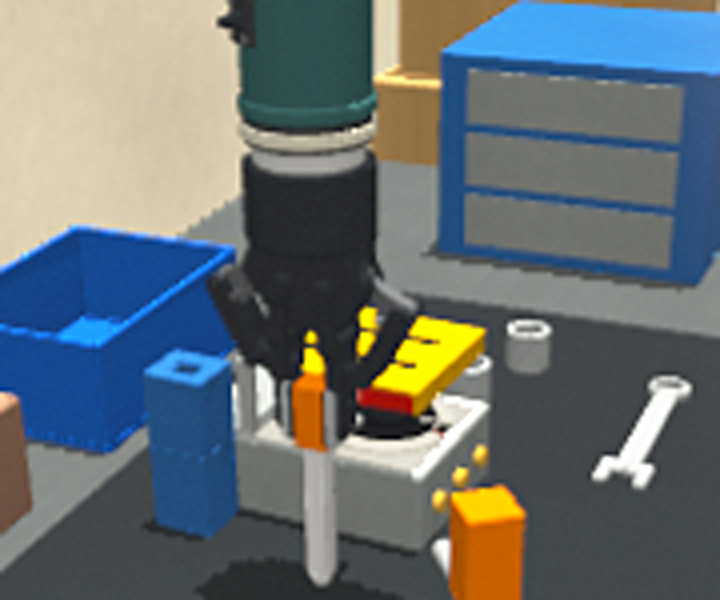

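{"name": "step_arm", "arguments": {
  "targets": [0.003,-0.015,-0.002,0,0,0,255,0.003,-0.03,-0.002,0,0,0,255,0.003,-0.042,-0.002,0,0,0,255,0.003,-0.049,-0.002,0,0,0,255,0.003,-0.049,-0.002,0,0,0,255]
}}

```text
time: 10.7
tool_pos: [0.525, -0.0217, 0.0817]
tcp_rot: [0.048, 1.57, -0.048]
wrist_force: [-0.1, 1.0, -1.7]
width: 0.246
```

Run:
```python
from h import *
s=st(); w=cam('wrist'); save(w,'w11.png'); c=cam('side')
a=cv2.resize(c['frame'][100:250,240:420],None,fx=4,fy=4,interpolation=cv2.INTER_CUBIC)[:600]; cv2.imwrite('pics/side11.png',a[:,:,::-1])
# arc plan R=100
o=s['tool_pos']; M=R.from_rotvec(s['tcp_rot']).as_matrix()
for d in (4,12,20,30,40,50,60,70,80,90,95,100,104,108):
    a=np.deg2rad(d); fx=40-100*np.cos(a); az=115+100*np.sin(a); p=foot(fx,80,az-90)
    print(d,round(fx,1),round(az,1),((p-o)@M*1000).round(1))
print(((foot(71,80,121)-o)@M*1000).round(1))
```

```text
{'time': 10.7, 'q': [-0.0888, 0.0931, 2.0433, 0.0002, 1.0052, -0.0274], 'joint_vel': [0.0152, 0.0015, -0.0012, 0.0047, -0.0014, 0.0048], 'joint_torque': [-0.3773, -38.3637, -33.0215, -0.0731, 0.0008, -0.0496], 'tool_pos': [0.525, -0.0217, 0.0817], 'tcp_rot': [0.0484, 1.5703, -0.0482], 'wrist_force': [-0.0591, 0.965, -1.6824], 'torque': [-0.0089, -0.0031, 0.0069], 'width': 0.2463}
4 -59.8 122.0 [-23.8   0.3  -3.9]
12 -57.8 135.8 [-37.6   0.3  -1.9]
20 -54.0 149.2 [-51.    0.3   1.9]
30 -46.6 165.0 [-66.8   0.3   9.3]
40 -36.6 179.3 [-81.1   0.3  19.3]
50 -24.3 191.6 [-93.4   0.3  31.6]
60 -10.0 201.6 [-103.4    0.3   45.9]
70 5.8 209.0 [-110.8    0.3   61.7]
80 22.6 213.5 [-115.3    0.3   78.5]
90 40.0 215.0 [-116.8    0.4   95.9]
95 48.7 214.6 [-116.5    0.4  104.6]
100 57.4 213.5 [-115.3    0.4  113.3]
104 64.2 212.0 [-113.9    0.4  120.1]
108 70.9 210.1 [-111.9    0.4  126.8]
[-112.8    0.4  126.9]
```

View pics/side11.png

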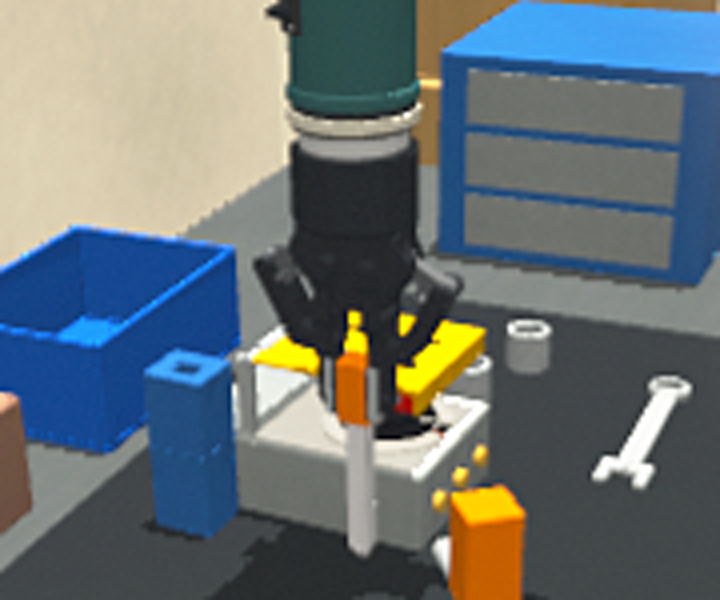

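View pics/w11.png

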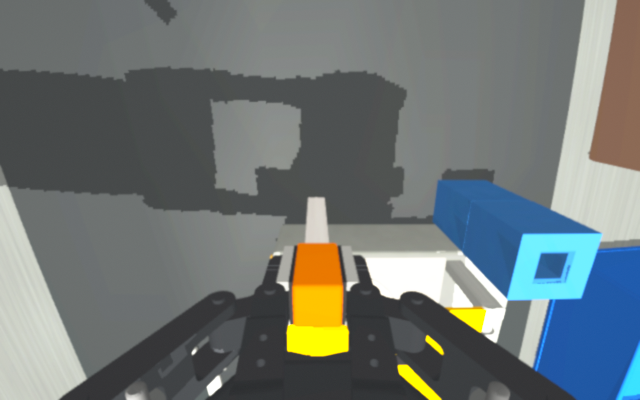

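The arm is under the cover. I'll lift along the hinge arc, first half.

{"name": "step_arm", "arguments": {
  "targets": [-0.008,0,-0.002,0,0,0,255,-0.016,0,-0.004,0,0,0,255,-0.024,0,-0.004,0,0,0,255,-0.031,0,-0.003,0,0,0,255,-0.038,0,-0.002,0,0,0,255,-0.051,0,0.002,0,0,0,255,-0.067,0,0.009,0,0,0,255,-0.081,0,0.019,0,0,0,255,-0.081,0,0.019,0,0,0,255]
}}

```text
time: 11.92
tool_pos: [0.5459, -0.0224, 0.1649]
tcp_rot: [0.047, 1.567, -0.047]
wrist_force: [-1.2, -0.3, -1.7]
width: 0.248
```

Run:
```python
from h import *
s=st(); w=cam('wrist'); save(w,'w12.png'); c=cam('side')
a=cv2.resize(c['frame'][100:250,240:420],None,fx=4,fy=4,interpolation=cv2.INTER_CUBIC)[:600]; cv2.imwrite('pics/side12.png',a[:,:,::-1])
o=s['tool_pos']; M=R.from_rotvec(s['tcp_rot']).as_matrix()
for d in (40,50,60,70,80,90,95,100,104,108):
    a=np.deg2rad(d); fx=40-101*np.cos(a); az=115+101*np.sin(a); p=foot(fx,80,az-90)
    print(d,round(fx,1),round(az,1),((p-o)@M*1000).round(1))
print(((foot(71,80,122)-o)@M*1000).round(1))
```

```text
{'time': 11.925, 'q': [-0.0865, 0.0474, 1.9258, -0.0001, 1.1654, -0.0262], 'joint_vel': [0.0, 0.0048, 0.0475, -0.0026, -0.0025, -0.0011], 'joint_torque': [0.0686, -39.2336, -37.9074, -0.0176, -0.7377, -0.0695], 'tool_pos': [0.5459, -0.0224, 0.1649], 'tcp_rot': [0.0471, 1.5673, -0.0475], 'wrist_force': [-1.2194, -0.2689, -1.7096], 'torque': [0.0656, 0.3263, -0.0665], 'width': 0.2481}
40 -37.4 179.9 [ 1.5 -0.3 -2.4]
50 -24.9 192.4 [-10.9  -0.3  10.1]
60 -10.5 202.5 [-21.   -0.3  24.5]
70 5.5 209.9 [-28.4  -0.4  40.5]
80 22.5 214.5 [-32.9  -0.4  57.5]
90 40.0 216.0 [-34.4  -0.4  75.1]
95 48.8 215.6 [-34.   -0.4  83.9]
100 57.5 214.5 [-32.8  -0.4  92.6]
104 64.4 213.0 [-31.3  -0.4  99.5]
108 71.2 211.1 [-29.3  -0.4 106.3]
[-30.3  -0.4 106.1]
```

View pics/side12.png

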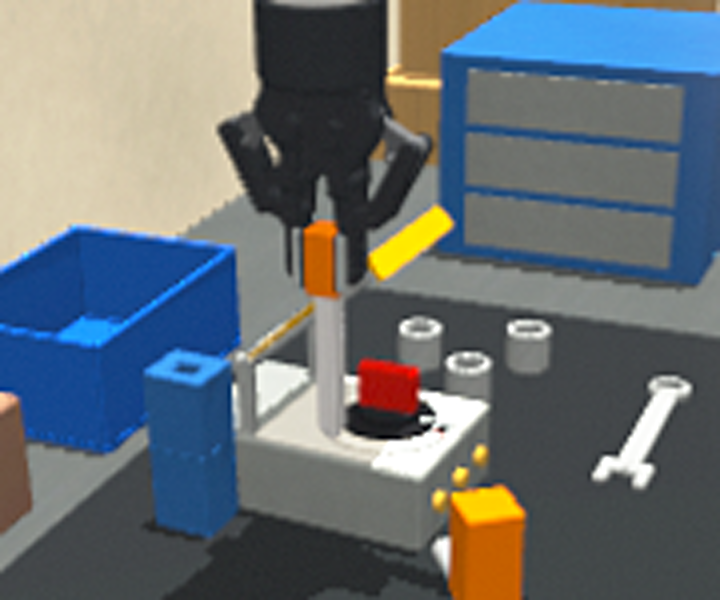

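View pics/w12.png

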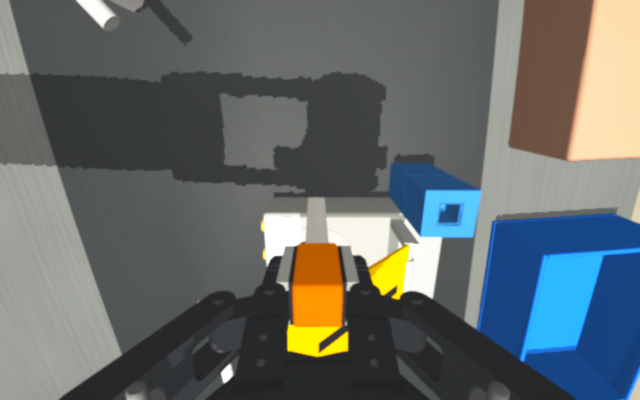

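The cover is lifting cleanly, and the red knob is now visible. I'll continue the arc until the foot is above the socket.

{"name": "step_arm", "arguments": {
  "targets": [-0.012,0,0.01,0,0,0,255,-0.023,0,0.024,0,0,0,255,-0.03,0,0.04,0,0,0,255,-0.035,0,0.057,0,0,0,255,-0.037,0,0.071,0,0,0,255,-0.037,0,0.083,0,0,0,255,-0.036,0,0.093,0,0,0,255,-0.034,0,0.1,0,0,0,255,-0.033,0,0.106,0,0,0,255,-0.033,0,0.106,0,0,0,255]
}}

```text
time: 13.28
tool_pos: [0.6499, -0.0286, 0.1955]
tcp_rot: [0.047, 1.571, -0.047]
wrist_force: [-3.0, 0.3, -0.7]
width: 0.245
```

Run:
```python
from h import *
s=st(); w=cam('wrist'); save(w,'w13.png'); np.savez('w13.npz',**w); c=cam('side');np.savez('s13.npz',**c)
a=cv2.resize(c['frame'][50:230,220:400],None,fx=4,fy=4,interpolation=cv2.INTER_CUBIC)[:600]; cv2.imwrite('pics/side13.png',a[:,:,::-1])
a=cv2.resize(w['frame'][190:350,250:420],None,fx=4,fy=4,interpolation=cv2.INTER_CUBIC)[:600]; cv2.imwrite('pics/w13c.png',a[:,:,::-1])
plan(foot(71,80,122),PSI)
P=cloud(w); M=R.from_rotvec(s['tcp_rot']).as_matrix()
for v in range(180,330,8): print(v,((P[v,[300,309,317,325,334]]-s['tool_pos'])@M*1000).round(1).tolist(), w['frame'][v,317])
```

```text
{'time': 13.275, 'q': [-0.0822, 0.2235, 1.6689, -0.0, 1.2495, -0.022], 'joint_vel': [0.0007, -0.0105, 0.0085, 0.0002, 0.0053, 0.0005], 'joint_torque': [0.1317, -49.7072, -38.7019, 0.011, -0.9504, -0.1021], 'tool_pos': [0.6499, -0.0286, 0.1955], 'tcp_rot': [0.0473, 1.5706, -0.0473], 'wrist_force': [-2.9507, 0.3263, -0.7263], 'torque': [0.0208, 0.5105, -0.0972], 'width': 0.2451}
shift mm [ 0.1 -0.5  2.2] turn [ 0.06 -0.02 -0.  ]
180 [[80.5, 17.2, -14.1], [80.2, 17.2, -6.2], [80.8, 17.1, 0.7], [80.8, 17.1, 7.7], [79.8, 17.3, 15.5]] [ 42  88 139]
188 [[79.4, 10.2, -14.1], [79.3, 10.3, -6.3], [79.5, 10.2, 0.7], [79.4, 10.2, 7.8], [79.6, 10.2, 15.6]] [ 54 122 193]
196 [[80.5, 2.6, -14.3], [79.9, 2.8, -6.3], [107.0, -5.6, 0.7], [107.6, -5.8, 8.6], [79.4, 2.9, 15.8]] [ 80 126 186]
204 [[80.6, -4.9, -14.5], [49.9, 5.5, -5.5], [49.8, 5.5, 0.8], [51.2, 5.0, 7.1], [78.6, -4.3, 15.8]] [165 161 154]
212 [[80.4, -12.5, -14.6], [31.7, 5.5, -5.0], [31.8, 5.4, 0.8], [30.3, 6.0, 6.6], [79.3, -12.1, 16.0]] [165 161 155]
220 [[79.5, -19.9, -14.7], [16.3, 5.4, -4.6], [15.8, 5.6, 0.8], [14.7, 6.0, 6.2], [7
[... 862 characters left out ...]
.0, -6.2], [-64.1, 8.9, -2.5], [-63.6, 8.5, 0.8], [-63.9, 8.7, 4.2], [-63.6, 8.5, 8.0]] [205  99   0]
292 [[-66.0, 6.2, -6.2], [-65.7, 6.1, -2.5], [-65.6, 5.9, 0.8], [-65.4, 5.8, 4.2], [-65.2, 5.6, 8.0]] [253 147   0]
300 [[-66.0, 2.3, -6.3], [-65.2, 1.7, -2.5], [-65.3, 1.7, 0.8], [-65.9, 2.2, 4.2], [-66.2, 2.4, 8.0]] [253 147   0]
308 [[-65.9, -1.8, -6.4], [-65.1, -2.5, -2.6], [-64.9, -2.6, 0.8], [-65.6, -2.1, 4.2], [-65.4, -2.2, 8.1]] [253 146   0]
316 [[-66.2, -5.7, -6.4], [-65.7, -6.1, -2.6], [-65.9, -6.0, 0.8], [-65.2, -6.6, 4.3], [-65.2, -6.6, 8.2]] [253 144   0]
324 [[-65.7, -10.5, -6.6], [-66.3, -9.9, -2.6], [-65.1, -11.0, 0.8], [-65.6, -10.5, 4.3], [-66.2, -10.0, 8.2]] [253 144   0]
```

View pics/side13.png

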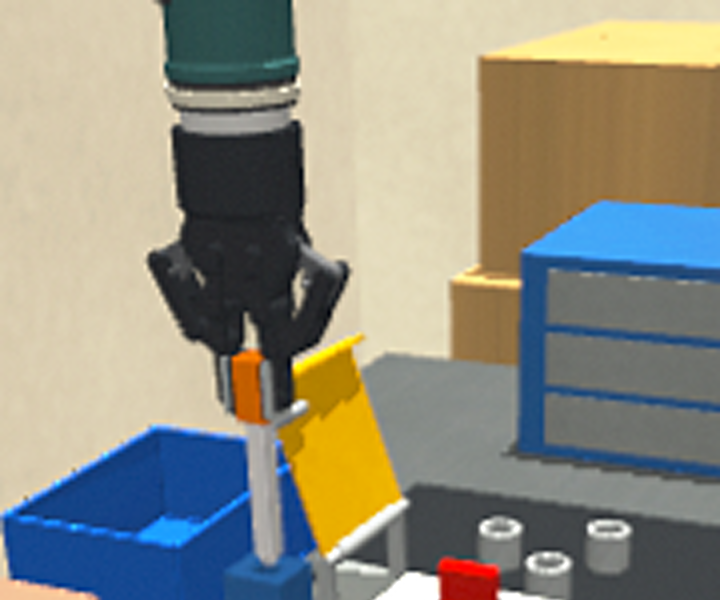

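View pics/w13c.png

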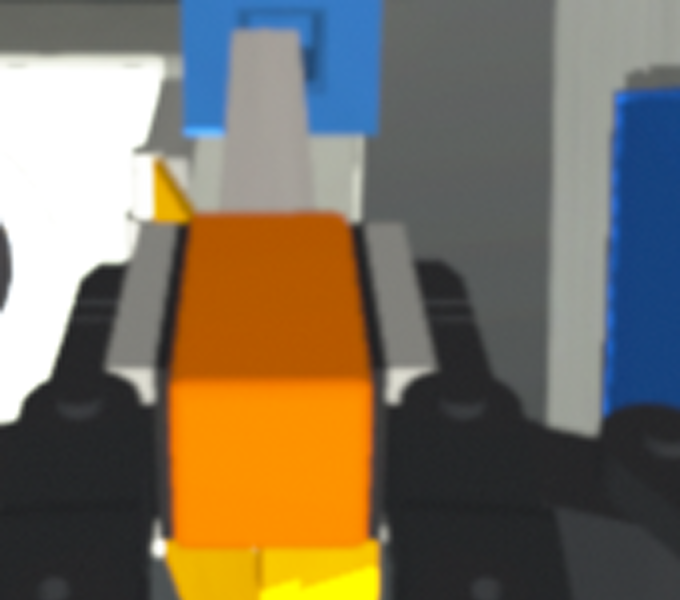

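```bash
cat > rel.py <<'E'
from h import *
def rel(w,s):
    M=R.from_rotvec(s['tcp_rot']).as_matrix(); f=cv2.cvtColor(w['frame'],cv2.COLOR_RGB2HSV)
    T=(cloud(w)-s['tool_pos'])@M; z0=s['tool_pos'][2]-.116
    m=(cv2.inRange(f,(95,100,150),(120,255,255))>0)&(abs(T[:,:,0]-z0)<.006)
    o,d=rays(w,np.c_[np.nonzero(m)[1],np.nonzero(m)[0]])
    p=o+d*((.116-o[2])/d[:,2])[:,None]; q=(p-s['tool_pos'])@M*1000
    for k,n in((1,'y'),(2,'z')): print('column',n,np.percentile(q[:,k],[0.5,2,50,98,99.5]).round(1))
    # hole outline rows: brightness profile
    return T
E
python3 - <<'E'
from rel import *
z=np.load('w13.npz'); w={k:z[k] for k in z.files}
for k in ('fx','fy','cx','cy','k1'): w[k]=float(w[k])
s=bot.read_state(); rel(w,s)
g=w['frame'].astype(int).sum(2); print(g[184:200,294:346:1][:, :])
M=R.from_rotvec(s['tcp_rot']).as_matrix()
px=[[310,192.5],[330.5,192.5],[308,198],[325,198],[317,197.5]]
print(((onz(w,px[:2],.116)-s['tool_pos'])@M*1000).round(1), ((onz(w,px[2:],.122)-s['tool_pos'])@M*1000).round(1))
E
```

```text
column y [-21.9 -21.9   2.8  16.5  16.5]
column z [-17.9 -17.4   9.2  25.2  25.6]
[[344 361 365 371 371 368 370 371 373 371 374 373 372 371 369 368 366 368
  371 369 372 374 372 375 377 373 373 372 374 373 373 372 372 375 375 372
  374 376 376 378 372 377 377 375 374 375 374 373 377 376 364 319]
 [332 354 364 368 369 369 370 371 371 373 371 372 370 370 371 371 370 368
  368 368 369 370 373 373 373 376 373 374 372 376 370 374 373 373 372 373
  372 375 374 376 376 378 375 374 375 373 373 375 377 372 362 315]
 [285 331 360 366 370 371 371 372 373 371 372 371 370 373 370 370 369 369
  367 368 370 370 370 373 371 372 372 373 373 376 371 373 373 373 372 375
  373 376 374 372 376 375 376 375 376 374 375 374 373 375 360 315]
 [248 314 353 364 367 367 367 371 372 371 374 372 373 373 369 370 370 368
  367 368 368 369 371 374 372 373 373 375 373 373 372 372 373 373 372 371
  372 373 376 377 376 374 374 373 374 373 373 374 375 375 363 330]
 [238 309 353 366 367 367 368 369 370 370 372 370 372 372 373 370 370 369
  369 369 366 368 366 369 373 372 374 376 376 372 373 374 374 373 371 373
  372 374 
[... 1814 characters left out ...]
 366 364 366 371 383 400 406 403 403
  417 428 435 442 445 440 436 435 433 435 435 430 411 384 368 338 288 277
  303 333 364 369 372 373 372 372 371 372 373 373 373 370 362 337]
 [322 347 362 364 366 365 366 364 366 367 363 367 371 396 428 444 445 452
  454 457 462 466 470 467 466 466 464 466 468 462 437 394 366 338 290 280
  305 331 364 371 374 371 373 370 372 375 372 373 373 371 363 338]
 [322 346 363 364 367 369 366 364 367 366 365 366 376 404 441 460 463 466
  462 469 470 474 477 476 475 478 476 476 476 471 451 401 367 336 292 281
  305 331 364 370 373 373 373 369 373 370 372 373 374 372 361 340]]
[[79.6  6.1 -5. ]
 [79.6  6.1 13. ]] [[73.6  2.9 -6.6]
 [73.6  2.9  8. ]
 [73.6  3.3  1.1]]
```

Relative to the socket the leg is about 3.1 mm short in tool z and about 1.1 mm long in tool y. I'll shift by that, then check.

{"name": "step_arm", "arguments": {
  "targets": [0.0,-0.001,0.003,0,0,0,255,0.0,-0.001,0.003,0,0,0,255,0.002,-0.001,0.003,0,0,0,255]
}}

```text
time: 13.75
tool_pos: [0.6535, -0.0298, 0.1946]
tcp_rot: [0.047, 1.568, -0.047]
wrist_force: [-2.0, -0.2, 0.9]
width: 0.249
```

Run:
```python
from rel import *
s=st(); w=cam('wrist'); rel(w,s); np.savez('w14.npz',**w)
a=cv2.resize(w['frame'][165:265,270:370],None,fx=6,fy=6,interpolation=cv2.INTER_CUBIC)[:600]; cv2.imwrite('pics/w14c.png',a[:,:,::-1])
P=cloud(w); M=R.from_rotvec(s['tcp_rot']).as_matrix()
g=w['frame'].astype(int).sum(2); print(g[190:204:2,300:336])
for v in (204,210,216,222): print(((P[v,[312,317,322]]-s['tool_pos'])@M*1000).round(1).tolist())
```

```text
{'time': 13.75, 'q': [-0.0836, 0.2291, 1.6638, -0.0002, 1.2465, -0.0235], 'joint_vel': [-0.0017, 0.0078, 0.0172, -0.005, -0.0301, -0.0008], 'joint_torque': [-0.089, -48.6071, -36.7637, 0.003, -0.5544, -0.0713], 'tool_pos': [0.6535, -0.0298, 0.1946], 'tcp_rot': [0.0469, 1.5681, -0.0473], 'wrist_force': [-1.974, -0.1803, 0.8731], 'torque': [-0.0525, 0.3261, -0.0506], 'width': 0.2494}
column y [-21.6 -20.6   2.2  17.6  17.6]
column z [-22.1 -21.7  -1.   20.8  21.3]
[[367 371 371 367 367 361 359 360 356 359 354 356 358 355 359 360 360 360
  359 360 362 362 360 360 363 363 363 367 368 373 371 370 370 372 372 372]
 [365 367 367 365 349 321 300 303 320 328 328 327 329 329 327 331 331 331
  331 331 333 334 331 320 306 301 314 338 363 370 372 370 372 372 370 371]
 [365 366 367 364 348 315 284 291 332 356 363 363 363 363 361 364 362 367
  368 369 368 370 365 347 309 287 306 338 364 372 369 371 372 371 371 372]
 [363 363 366 363 348 320 294 296 344 375 384 385 387 387 392 393 393 393
  390 391 389 392 387 363 317 290 309 337 361 371 370 371 371 369 373 372]
 [363 365 365 358 346 321 304 326 396 440 453 456 456 454 460 464 466 467
  464 464 463 464 460 444 393 324 312 336 362 370 371 370 370 367 370 372]
 [363 362 365 361 346 321 311 344 413 454 464 464 463 466 466 470 473 475
  475 476 475 475 474 467 428 352 320 339 364 371 371 370 371 368 368 369]
 [365 365 363 358 346 325 320 362 429 458 466 464 466 464 467 472 476 476
  475 476 475 476 473 466 436 372 329 339 361 371 371 372 371 371 371 367]]
[[48.7, 5.8, -3.2], [49.8, 5.4, 0.7], [49.7, 5.5, 4.7]]
[[35.4, 5.6, -2.9], [35.2, 5.7, 0.7], [35.6, 5.6, 4.4]]
[[23.6, 5.5, -2.7], [23.7, 5.4, 0.8], [22.5, 5.9, 4.2]]
[[12.3, 5.5, -2.6], [12.6, 5.4, 0.8], [11.8, 5.7, 4.1]]
```

View pics/w14c.png

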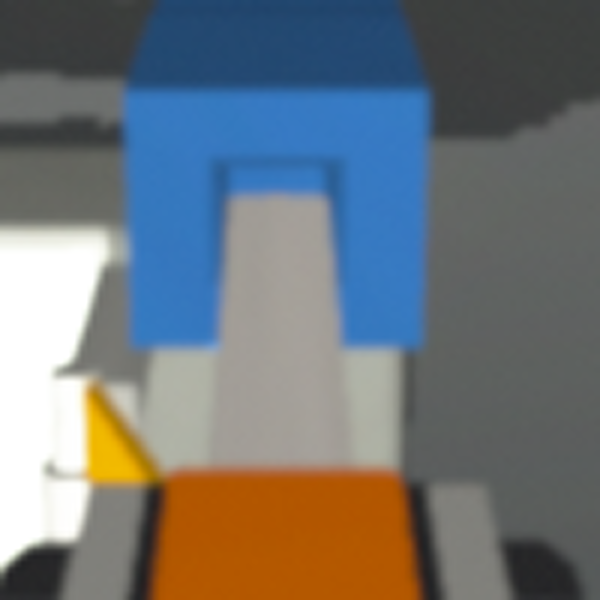

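Aligned: the leg runs from u = 307.5 to 325 and the hole from 305 to 327. Descending gently.

{"name": "step_arm", "arguments": {
  "targets": [0.003,-0.0005,0,0,0,0,255,0.006,-0.0005,0,0,0,0,255,0.008,-0.0005,0,0,0,0,255,0.01,-0.0005,0,0,0,0,255]
}}

```text
time: 14.3
tool_pos: [0.6527, -0.0303, 0.1835]
tcp_rot: [0.047, 1.57, -0.047]
wrist_force: [-2.0, 0.0, 1.7]
width: 0.252
```

Run:
```python
from rel import *
s=st(); w=cam('wrist')
a=cv2.resize(w['frame'][165:265,270:370],None,fx=6,fy=6,interpolation=cv2.INTER_CUBIC)[:600]; cv2.imwrite('pics/w15c.png',a[:,:,::-1])
```

```text
{'time': 14.3, 'q': [-0.0844, 0.2362, 1.6758, -0.0001, 1.2297, -0.0242], 'joint_vel': [-0.0015, 0.0099, 0.017, -0.0015, -0.0266, -0.0004], 'joint_torque': [0.1197, -48.8261, -36.665, 0.105, -0.6374, -0.0789], 'tool_pos': [0.6527, -0.0303, 0.1835], 'tcp_rot': [0.0472, 1.5704, -0.0473], 'wrist_force': [-1.956, 0.0407, 1.7326], 'torque': [-0.0919, 0.3214, -0.1122], 'width': 0.2517}
```

View pics/w15c.png

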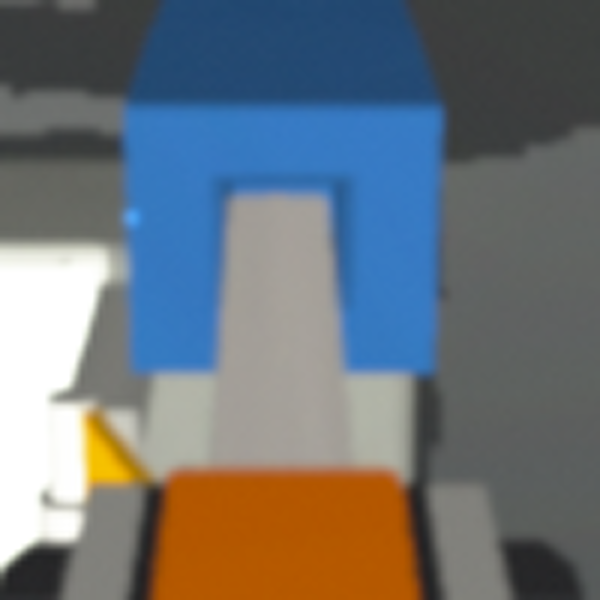

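{"name": "step_arm", "arguments": {
  "targets": [0.003,0,0.0005,0,0,0,255,0.006,0,0.0005,0,0,0,255,0.009,0,0.0005,0,0,0,255,0.012,0,0.0005,0,0,0,255]
}}

```text
time: 14.85
tool_pos: [0.6532, -0.0302, 0.1715]
tcp_rot: [0.047, 1.57, -0.047]
wrist_force: [-1.5, 0.4, 0.7]
width: 0.247
```

Run:
```python
from rel import *
s=st(); w=cam('wrist')
a=cv2.resize(w['frame'][165:265,270:370],None,fx=6,fy=6,interpolation=cv2.INTER_CUBIC)[:600]; cv2.imwrite('pics/w16c.png',a[:,:,::-1])
```

```text
{'time': 14.85, 'q': [-0.0844, 0.2453, 1.6872, -0.0, 1.2091, -0.0242], 'joint_vel': [-0.0008, 0.0166, 0.0253, 0.002, -0.0408, 0.0002], 'joint_torque': [0.1327, -48.8154, -36.2667, 0.1248, -0.6606, -0.0844], 'tool_pos': [0.6532, -0.0302, 0.1715], 'tcp_rot': [0.0473, 1.5703, -0.0473], 'wrist_force': [-1.5165, 0.4352, 0.7333], 'torque': [-0.1194, 0.3951, -0.0586], 'width': 0.2467}
```

View pics/w16c.png

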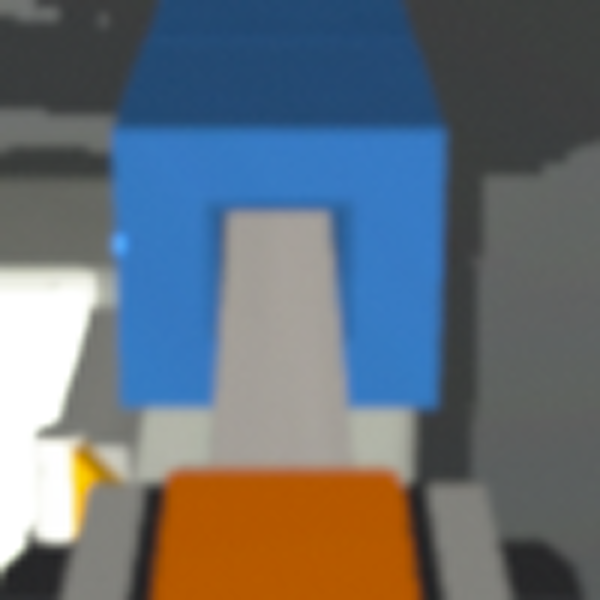

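It is 18 mm in with low forces. Continuing.

{"name": "step_arm", "arguments": {
  "targets": [0.003,0,0,0,0,0,255,0.005,0,0,0,0,0,255,0.007,0,0,0,0,0,255,0.008,0,0,0,0,0,255]
}}

```text
time: 15.4
tool_pos: [0.6532, -0.0302, 0.1636]
tcp_rot: [0.047, 1.57, -0.047]
wrist_force: [-2.2, -0.3, 1.9]
width: 0.249
```

{"name": "step_arm", "arguments": {
  "targets": [0.001,0,0,0,0,0,255,0.002,0,0,0,0,0,255,0.002,0,0,0,0,0,255]
}}

```text
time: 15.78
tool_pos: [0.6531, -0.0302, 0.1616]
tcp_rot: [0.047, 1.57, -0.047]
wrist_force: [-3.1, 0.1, 1.7]
width: 0.246
```

{"name": "step_arm", "arguments": {
  "targets": [0.0005,0,0,0,0,0,255,0.001,0,0,0,0,0,255,0.001,0,0,0,0,0,255]
}}

```text
time: 16.15
tool_pos: [0.6533, -0.0303, 0.1614]
tcp_rot: [0.047, 1.57, -0.047]
wrist_force: [-3.4, 0.5, 5.4]
width: 0.248
```

Run:
```python
from rel import *
s=st(); w=cam('wrist');save(w,'w17.png'); c=cam('side')
a=cv2.resize(c['frame'][60:220,220:400],None,fx=4,fy=4,interpolation=cv2.INTER_CUBIC)[:600]; cv2.imwrite('pics/side17.png',a[:,:,::-1])
f=cv2.cvtColor(w['frame'],cv2.COLOR_RGB2HSV); P=cloud(w); print('headtop z',np.median(P[295:320,305:330,2]))
```

```text
{'time': 16.15, 'q': [-0.0843, 0.2525, 1.6974, -0.0, 1.1914, -0.0242], 'joint_vel': [0.0007, -0.0004, -0.0007, -0.0006, -0.0, 0.0003], 'joint_torque': [0.2072, -46.8909, -35.0391, 0.1903, -1.2584, -0.0882], 'tool_pos': [0.6533, -0.0303, 0.1614], 'tcp_rot': [0.0472, 1.57, -0.0472], 'wrist_force': [-3.4143, 0.522, 5.3606], 'torque': [-0.1758, 0.6834, -0.0785], 'width': 0.2476}
headtop z 0.22705513128083318
```

View pics/side17.png

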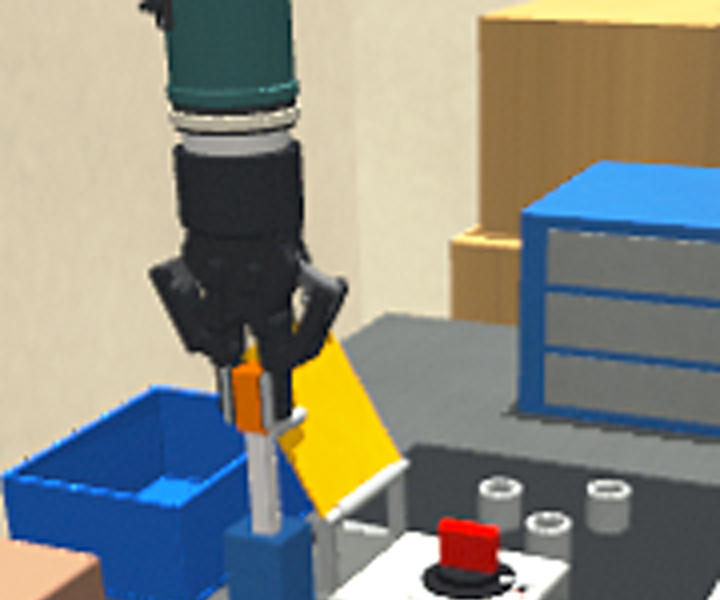

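View pics/w17.png

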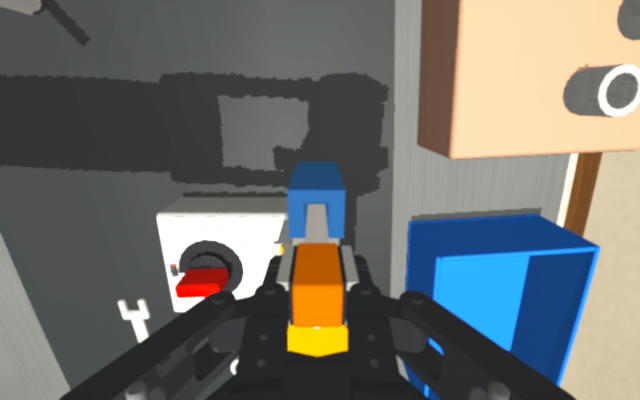

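Bottomed: Fz jumped to 5.4 N, TCP z stalled at 0.1614, and the head top is at 0.227 = 88 + 139 mm. Releasing.

{"name": "step_arm", "arguments": {
  "targets": [-0.001,0,0,0,0,0,255,-0.001,0,0,0,0,0,160,-0.001,0,0,0,0,0,110,-0.001,0,0,0,0,0,110,-0.001,0,0,0,0,0,110,-0.001,0,0,0,0,0,110],
  "squeeze": 30
}}

```text
time: 17.0
tool_pos: [0.6533, -0.0302, 0.1617]
tcp_rot: [0.047, 1.57, -0.047]
wrist_force: [-0.4, 0.2, 0.7]
width: 0.571
```

Run:
```python
from rel import *
s=st(); w=cam('wrist');save(w,'w18.png'); c=cam('side')
a=cv2.resize(c['frame'][60:220,220:400],None,fx=4,fy=4,interpolation=cv2.INTER_CUBIC)[:600]; cv2.imwrite('pics/side18.png',a[:,:,::-1])
P=cloud(w); print('headtop z',np.median(P[295:320,305:330,2]))
```

```text
{'time': 17.0, 'q': [-0.0843, 0.2524, 1.697, 0.0, 1.192, -0.0242], 'joint_vel': [0.002, -0.0005, 0.0009, -0.0016, 0.0037, 0.0002], 'joint_torque': [0.003, -49.8099, -35.7262, 0.0005, -0.0047, -0.0002], 'tool_pos': [0.6533, -0.0302, 0.1617], 'tcp_rot': [0.0472, 1.57, -0.0472], 'wrist_force': [-0.4032, 0.1624, 0.6858], 'torque': [-0.0153, 0.0229, -0.0418], 'width': 0.5712}
headtop z 0.22795336027359092
```

View pics/side18.png

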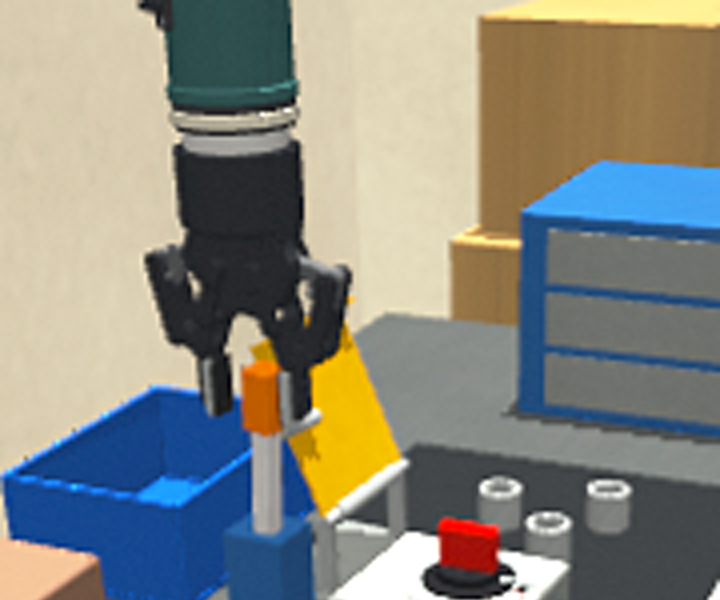

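View pics/w18.png

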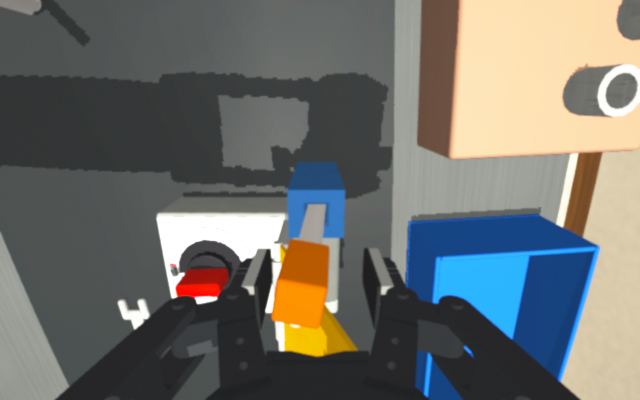

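The prop stands with its expected play lean, head at (302,285), close to the left finger. I'll shift the gripper to centre it, then rise.

{"name": "step_arm", "arguments": {
  "targets": [0,0,-0.004,0,0,0,80,0,0,-0.008,0,0,0,60,-0.003,0,-0.008,0,0,0,60,-0.03,0,-0.008,0,0,0,60,-0.07,0,-0.008,0,0,0,60,-0.12,0,-0.008,0,0,0,60,-0.12,0,-0.008,0,0,0,60]
}}

```text
time: 17.98
tool_pos: [0.6484, -0.03, 0.2886]
tcp_rot: [0.047, 1.559, -0.048]
wrist_force: [-0.1, -0.4, -0.0]
width: 0.761
```

Run:
```python
from rel import *
s=st(); w=cam('wrist');save(w,'w19.png'); np.savez('w19.npz',**w); c=cam('side')
a=cv2.resize(c['frame'][60:220,220:400],None,fx=4,fy=4,interpolation=cv2.INTER_CUBIC)[:600]; cv2.imwrite('pics/side19.png',a[:,:,::-1])
```

```text
{'time': 17.975, 'q': [-0.0847, 0.1684, 1.5642, 0.0, 1.3976, -0.0245], 'joint_vel': [0.0, 0.0352, 0.0818, -0.001, -0.0249, 0.0017], 'joint_torque': [-0.0028, -46.7464, -37.5322, -0.0009, 0.2451, 0.0], 'tool_pos': [0.6484, -0.03, 0.2886], 'tcp_rot': [0.0467, 1.559, -0.0476], 'wrist_force': [-0.0678, -0.36, -0.0344], 'torque': [-0.0251, -0.0212, -0.0601], 'width': 0.7607}
```

View pics/side19.png

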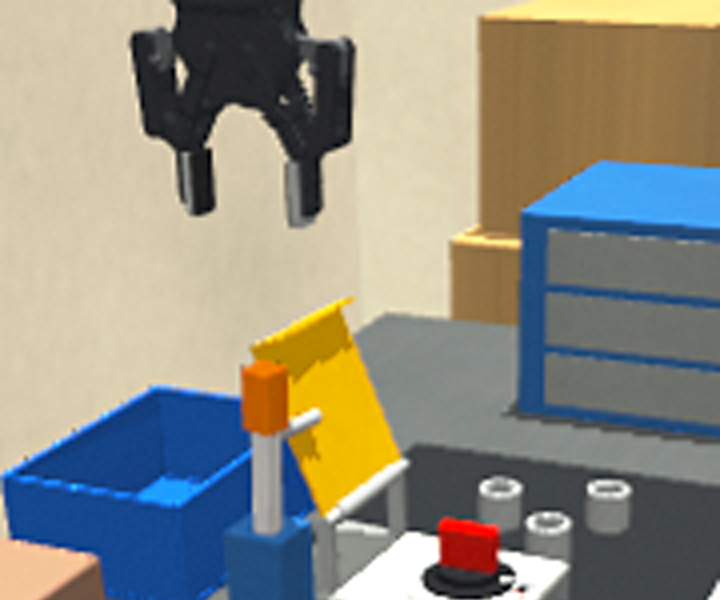

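View pics/w19.png

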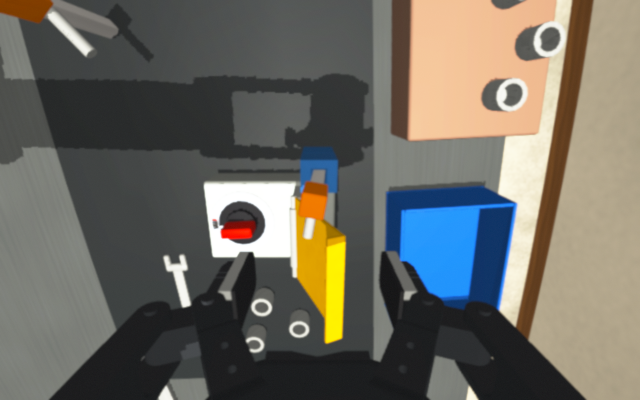

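The prop is standing and holding the cover. The red knob is at (238,229) and the pointer near (215,223). Now I measure the cover angle, prop lean and knob pose.

Run:
```python
from rel import *
z=np.load('w19.npz'); w={k:z[k] for k in z.files}
for k in ('fx','fy','cx','cy','k1'): w[k]=float(w[k])
c=cam('side'); a=np.deg2rad(PSI); Rz=np.array([[np.cos(a),np.sin(a)],[-np.sin(a),np.cos(a)]])
for n,cc in (('wrist',w),('side',c)):
    f=cv2.cvtColor(cc['frame'],cv2.COLOR_RGB2HSV); P=cloud(cc)
    m=(cv2.inRange(f,(20,180,100),(33,255,255))>0)&(P[:,:,2]>.13)&(P[:,:,2]<.215)&(P[:,:,0]>.55)&(P[:,:,0]<.8)&(P[:,:,1]<-.03)
    p=P[m]; q=np.c_[(p[:,:2]-OU)@Rz.T,p[:,2]]
    A=np.c_[q[:,2]-.115,np.ones(len(q))]; k,*_=np.linalg.lstsq(A,q[:,0],rcond=None); print(n,len(p),'cover angle',np.pi/2+np.arctan(k[0]),k)
    m=(cv2.inRange(f,(5,150,100),(19,255,255))>0)&(P[:,:,2]>.185)&(P[:,:,0]>.58)&(P[:,:,1]>-.07)&(P[:,:,1]<.02)
    if m.sum()>20: p=P[m]; print('head z range',np.percentile(p[:,2],[1,50,99]), 'mean',p.mean(0))
    if 1:
        m=((cv2.inRange(f,(0,180,80),(6,255,255))>0)|(cv2.inRange(f,(174,180,80),(180,255,255))>0))&(abs(P[:,:,2]-.105)<.005)&(P[:,:,0]>.45)
        v,u=np.nonzero(m); print('red',len(u),u.min(),u.max(),v.min(),v.max())
        pp=onz(cc,np.c_[u,v],.105)[:,:2]*1000; r=cv2.minAreaRect(pp.astype(np.float32)); print('knob',r, 'z',np.median(P[m][:,2]))
print('expected knob',u2w([-.038,0,.1]))
a=cv2.resize(w['frame'][170:270,190:310],None,fx=6,fy=6,interpolation=cv2.INTER_CUBIC); cv2.imwrite('pics/knob19.png',a[:,:,::-1])
```

```text
wrist 2030 cover angle 1.9750482432650607 [0.42781424 0.04124163]
head z range [0.19237902 0.22725336 0.22927198] mean [ 0.64711505 -0.02704655  0.22264248]
red 307 221 252 227 238
knob ((541.511474609375, -102.97577667236328), (15.032990455627441, 40.52529525756836), 89.80652618408203) z 0.10464604842274489
side 702 cover angle 1.975189727531742 [0.42798163 0.04257133]
head z range [0.18777266 0.21117568 0.22877768] mean [ 0.64457339 -0.02335048  0.21044985]
red 51 330 344 190 194
knob ((538.3179931640625, -97.86874389648438), (22.704666137695312, 42.39265823364258), 89.89852905273438) z 0.10457122521963397
expected knob [ 0.53837088 -0.10438016  0.1       ]
```

View pics/knob19.png

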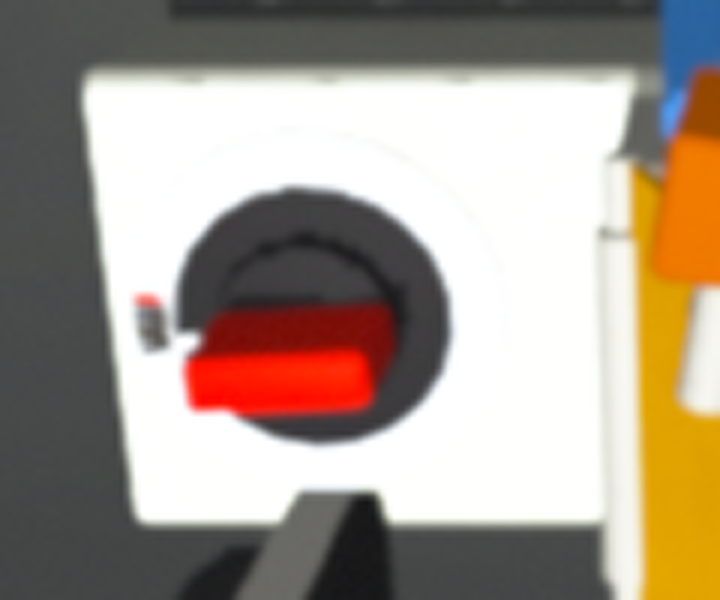

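The cover reads 1.975 rad in both views, and the head top at 0.227 to 0.229 confirms the prop is seated. Next I hover over the knob with the jaws turned across the bar and the camera on the robot side.

Run:
```python
from rel import *
plan((.539,-.104,.22),90)
```

```text
shift mm [  61.1  -80.5 -101.1] turn [-9.345e+01 -4.000e-02 -4.000e-02]
```

{"name": "step_arm", "arguments": {
  "targets": [0,-0.02,-0.03,-10.5,0,0,60,0,-0.04,-0.06,-21,0,0,60,0,-0.06,-0.08,-31.5,0,0,60,0,-0.08,-0.101,-42,0,0,60,0,-0.08,-0.101,-52.5,0,0,60,0.01,-0.08,-0.101,-63,0,0,60,0.03,-0.08,-0.101,-73.5,0,0,60,0.05,-0.08,-0.101,-84,0,0,60,0.061,-0.08,-0.101,-93.5,0,0,60,0.061,-0.08,-0.101,-93.5,0,0,60,0.061,-0.08,-0.101,-93.5,0,0,60]
}}

```text
time: 19.5
tool_pos: [0.5392, -0.1035, 0.2201]
tcp_rot: [-1.207, 1.211, 1.209]
wrist_force: [0.2, 0.4, 0.1]
width: 0.768
```

```bash
cat > kn.py <<'E'
from h import *
def knob(w,zz=.105,verb=True):
    f=cv2.cvtColor(w['frame'],cv2.COLOR_RGB2HSV); P=cloud(w)
    m=((cv2.inRange(f,(0,150,60),(6,255,255))>0)|(cv2.inRange(f,(174,150,60),(180,255,255))>0))&(abs(P[:,:,2]-.105)<.005)&(P[:,:,0]>.45)
    v,u=np.nonzero(m); pp=onz(w,np.c_[u,v],.105)[:,:2]*1000; r=cv2.minAreaRect(pp.astype(np.float32)); print('knob',len(u),r,'px',u.mean(),v.mean())
E
python3 - <<'E'
from kn import *
s=st(); w=cam('wrist');save(w,'w20.png'); np.savez('w20.npz',**w); knob(w)
a=cv2.resize(w['frame'][150:330,220:420],None,fx=3.3,fy=3.3,interpolation=cv2.INTER_CUBIC)[:600]; cv2.imwrite('pics/w20c.png',a[:,:,::-1])
E
```

```text
{'time': 19.5, 'q': [-0.2349, 0.0164, 1.8539, -0.0, 1.2727, -1.804], 'joint_vel': [-0.0024, -0.0096, -0.0164, -0.0005, -0.0011, -0.0095], 'joint_torque': [-0.0029, -37.0698, -36.0943, -0.0005, 0.0338, -0.0007], 'tool_pos': [0.5392, -0.1035, 0.2201], 'tcp_rot': [-1.2071, 1.2108, 1.209], 'wrist_force': [0.1789, 0.368, 0.106], 'torque': [0.0623, 0.0114, 0.0188], 'width': 0.7683}
knob 547 ((537.866943359375, -104.83902740478516), (13.236966133117676, 40.35243225097656), 89.8788070678711) px 316.51188299817187 186.3583180987203
```

View pics/w20.png

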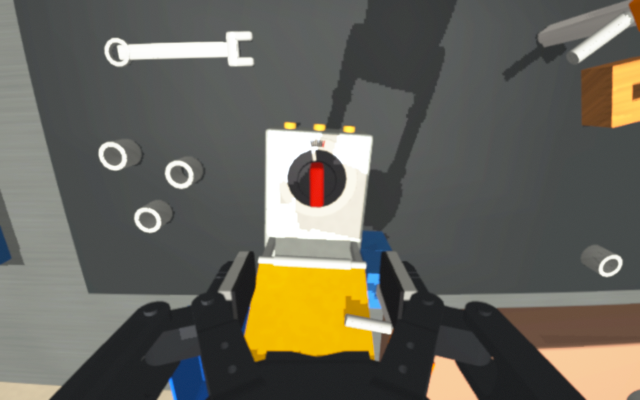

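View pics/w20c.png

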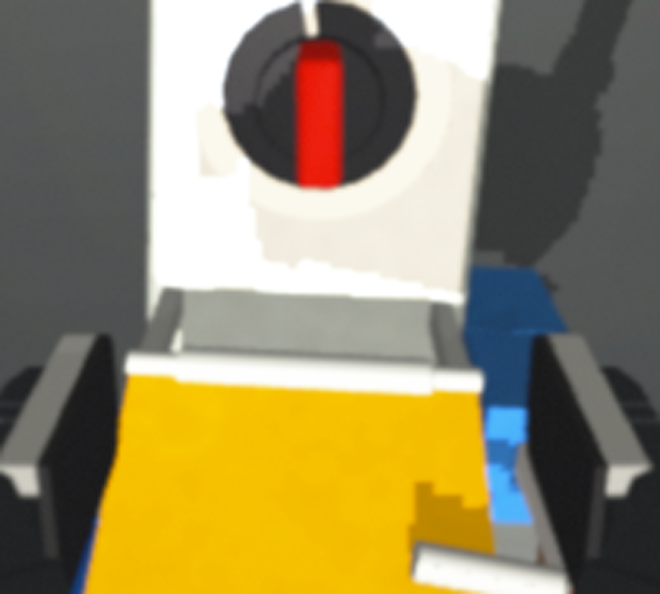

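The knob is at (0.538, -0.105) with its bar along world x. Descending to grip height with the 39 mm correction, so TCP z is about 0.051.

{"name": "step_arm", "arguments": {
  "targets": [0.05,0.001,-0.001,0,0,0,100,0.1,0.001,-0.001,0,0,0,100,0.14,0.001,-0.001,0,0,0,100,0.16,0.001,-0.001,0,0,0,100,0.169,0.001,-0.001,0,0,0,100,0.169,0.001,-0.001,0,0,0,100]
}}

```text
time: 20.3
tool_pos: [0.5389, -0.1046, 0.0519]
tcp_rot: [-1.209, 1.209, 1.209]
wrist_force: [-0.4, 0.1, 0.2]
width: 0.609
```

Run:
```python
from kn import *
s=st(); w=cam('wrist');save(w,'w21.png'); knob(w); c=cam('side')
a=cv2.resize(c['frame'][60:220,240:420],None,fx=4,fy=4,interpolation=cv2.INTER_CUBIC)[:600]; cv2.imwrite('pics/side21.png',a[:,:,::-1])
```

```text
{'time': 20.3, 'q': [-0.2371, 0.1718, 2.0166, 0.0, 0.9531, -1.8082], 'joint_vel': [0.0024, -0.0185, -0.0188, -0.001, 0.0038, -0.0019], 'joint_torque': [-0.0077, -40.1432, -30.7171, -0.0007, -0.0446, 0.008], 'tool_pos': [0.5389, -0.1046, 0.0519], 'tcp_rot': [-1.2095, 1.209, 1.2094], 'wrist_force': [-0.4464, 0.0648, 0.2348], 'torque': [0.0394, -0.0353, -0.0817], 'width': 0.6088}
knob 2229 ((536.9832153320312, -104.72197723388672), (42.328277587890625, 13.521456718444824), 0.7055943608283997) px 318.092866756393 279.15926424405563
```

View pics/w21.png

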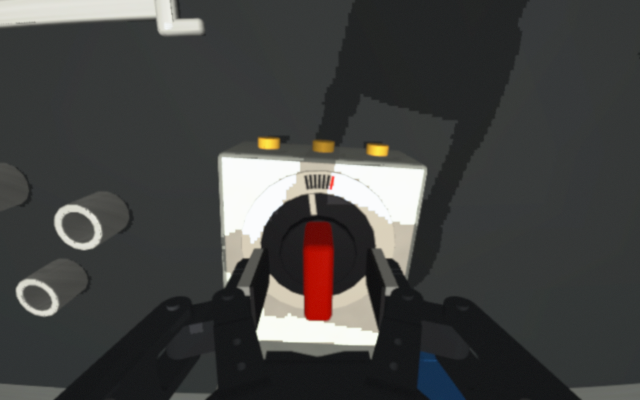

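View pics/side21.png

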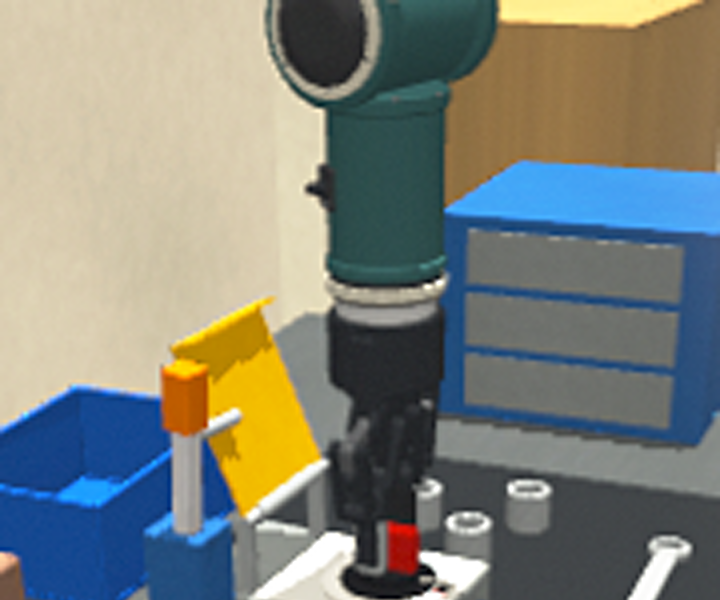

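Excellent view: the pointer is at (313,205) and the red mark at (332,182). The bar's yaw is 0.7°. I'll centre and grip.

{"name": "step_arm", "arguments": {
  "targets": [0,0.001,0,-0.7,0,0,140,0,0.001,0,-0.7,0,0,200,0,0.001,0,-0.7,0,0,255,0,0.001,0,-0.7,0,0,255,0,0.001,0,-0.7,0,0,255,0,0.001,0,-0.7,0,0,255],
  "squeeze": 50
}}

```text
time: 21.15
tool_pos: [0.5381, -0.1044, 0.0525]
tcp_rot: [-1.219, 1.202, 1.218]
wrist_force: [-0.4, 1.7, 5.4]
width: 0.153
```

Run:
```python
from kn import *
s=st(); w=cam('wrist');save(w,'w22.png');
```

```text
{'time': 21.15, 'q': [-0.2374, 0.1692, 2.0185, 0.0004, 0.9531, -1.8214], 'joint_vel': [-0.0012, -0.0004, 0.0007, -0.0018, -0.0008, -0.0], 'joint_torque': [-0.6962, -37.9816, -29.8084, -0.366, -0.5945, -0.0281], 'tool_pos': [0.5381, -0.1044, 0.0525], 'tcp_rot': [-1.2191, 1.2023, 1.2182], 'wrist_force': [-0.4357, 1.6543, 5.352], 'torque': [0.2549, 0.2605, -0.0196], 'width': 0.1528}
```

View pics/w22.png

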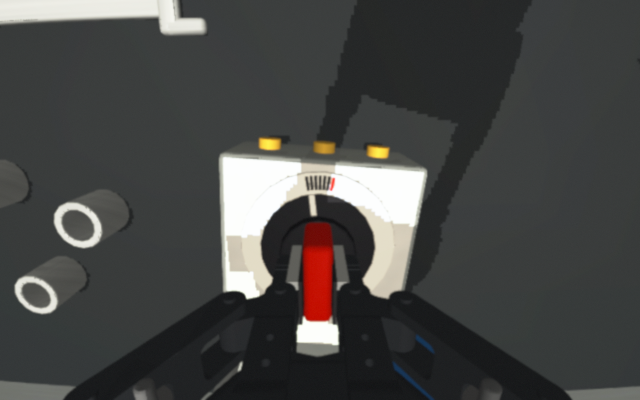

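{"name": "step_arm", "arguments": {
  "targets": [0,0,0,2,0,0,255,0,0,0,4,0,0,255,0,0,0,6,0,0,255,0,0,0,8,0,0,255,0,0,0,10,0,0,255,0,0,0,10,0,0,255]
}}

```text
time: 21.95
tool_pos: [0.538, -0.1044, 0.0525]
tcp_rot: [-1.09, 1.28, 1.089]
wrist_force: [-0.9, 2.3, 5.8]
width: 0.155
```

```bash
cat >> kn.py <<'E'
def dial(w):
    # pointer & mark angles about knob axis on plane z~.066/.062 in world
    c0=np.array([.538,-.1046]); f=w['frame'].astype(int); P=cloud(w)
    H=cv2.cvtColor(w['frame'],cv2.COLOR_RGB2HSV)
    d=np.hypot(P[:,:,0]-c0[0],P[:,:,1]-c0[1]); ang=np.arctan2(P[:,:,1]-c0[1],-(P[:,:,0]-c0[0]))
    m=(d>.024)&(d<.032)&(f.sum(2)>300)&(P[:,:,0]<.53)&(P[:,:,2]<.085)&(abs(ang)<.9)&(np.abs(f[:,:,0]-f[:,:,2])<80)
    r=(d>.034)&(d<.055)&(H[:,:,1]>100)&((H[:,:,0]<6)|(H[:,:,0]>173))&(P[:,:,2]<.075)&(P[:,:,0]<.53)
    for n,k in(('pointer',m),('mark',r)):
        v,u=np.nonzero(k); print(n,len(u),(u.mean().round(1),v.mean().round(1)) if len(u) else '', np.median(ang[k]).round(3) if len(u) else '','z',np.median(P[k][:,2]).round(4) if len(u) else '')
E
python3 - <<'E'
from kn import *
s=st(); print('tz',s['torque'][2]); w=cam('wrist'); dial(w); save(w,'w23.png')
E
```

```text
{'time': 21.95, 'q': [-0.2373, 0.1692, 2.0185, 0.0004, 0.9531, -1.6469], 'joint_vel': [-0.0009, -0.0007, 0.0012, -0.0003, 0.0016, -0.008], 'joint_torque': [-0.9371, -37.9593, -29.8217, -0.3832, -0.6151, 0.1569], 'tool_pos': [0.538, -0.1044, 0.0525], 'tcp_rot': [-1.0897, 1.2805, 1.089], 'wrist_force': [-0.8912, 2.3438, 5.7829], 'torque': [0.2518, 0.2878, 0.0159], 'width': 0.1555}
tz 0.015928659618412576
pointer 100 (np.float64(304.5), np.float64(204.2)) -0.108 z 0.0675
mark 25 (np.float64(319.5), np.float64(182.2)) 0.192 z 0.0646
```

View pics/w23.png

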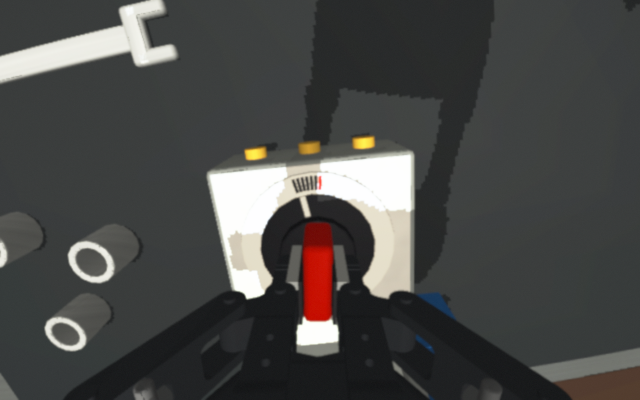

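{"name": "step_arm", "arguments": {
  "targets": [0,0,0,2,0,0,255,0,0,0,4,0,0,255,0,0,0,4,0,0,255]
}}

```text
time: 22.38
tool_pos: [0.538, -0.1043, 0.0525]
tcp_rot: [-1.037, 1.309, 1.037]
wrist_force: [-1.1, 0.9, 6.9]
width: 0.155
```

Run:
```python
from kn import *
s=bot.read_state(); print('tz',s['torque'][2],'J6',s['joint_torque'][5],s['q'][5],s['wrist_force']); w=cam('wrist'); dial(w)
```

```text
tz 0.030761257821181276 J6 0.15689559280872345 -1.5770112738000883 [-1.11103988  0.9498961   6.85755556]
pointer 94 (np.float64(300.7), np.float64(205.1)) -0.111 z 0.0676
mark 31 (np.float64(314.3), np.float64(181.8)) 0.185 z 0.0646
```

{"name": "step_arm", "arguments": {
  "targets": [0,0,0,2,0,0,255,0,0,0,4,0,0,255,0,0,0,4,0,0,255]
}}

```text
time: 22.8
tool_pos: [0.5381, -0.1043, 0.0525]
tcp_rot: [-0.985, 1.336, 0.985]
wrist_force: [-0.8, 2.6, 5.9]
width: 0.156
```

Run:
```python
from kn import *
s=bot.read_state(); print('tz',s['torque'][2],'J6',s['joint_torque'][5],s['q'][5],s['wrist_force']); w=cam('wrist'); dial(w)
```

```text
tz 0.2422445509810119 J6 0.314665250480175 -1.5075563649577786 [-0.81362806  2.6004973   5.87490265]
pointer 97 (np.float64(299.6), np.float64(205.3)) -0.063 z 0.0674
mark 29 (np.float64(309.3), np.float64(182.2)) 0.188 z 0.0643
```

The play is taken up and the torque is now about 0.25 N m, so the dial is moving. About 0.28 rad remains.

{"name": "step_arm", "arguments": {
  "targets": [0,0,0,2,0,0,255,0,0,0,4,0,0,255,0,0,0,6,0,0,255,0,0,0,8,0,0,255,0,0,0,10,0,0,255,0,0,0,10,0,0,255]
}}

```text
time: 23.6
tool_pos: [0.5381, -0.1042, 0.0525]
tcp_rot: [-0.853, 1.396, 0.852]
wrist_force: [-0.8, 2.5, 6.2]
width: 0.15
```

Run:
```python
from kn import *
s=bot.read_state(); print('tz',s['torque'][2],'J6',s['joint_torque'][5],s['q'][5],s['wrist_force']); w=cam('wrist'); dial(w); save(w,'w24.png')
```

```text
tz 0.2887137845458521 J6 0.3281004913151264 -1.33303472573631 [-0.76003167  2.54344101  6.22506384]
pointer 100 (np.float64(299.1), np.float64(205.2)) 0.119 z 0.0675
mark 29 (np.float64(297.0), np.float64(184.7)) 0.19 z 0.0647
```

View pics/w24.png

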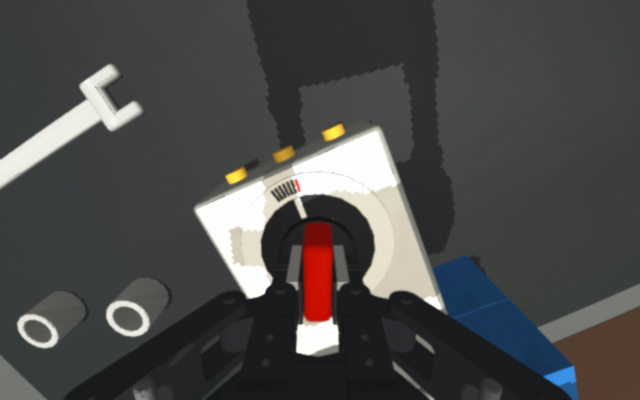

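{"name": "step_arm", "arguments": {
  "targets": [0,0,0,1,0,0,255,0,0,0,2,0,0,255,0,0,0,3,0,0,255,0,0,0,4,0,0,255,0,0,0,4,0,0,255]
}}

```text
time: 24.28
tool_pos: [0.5381, -0.1042, 0.0525]
tcp_rot: [-0.799, 1.418, 0.799]
wrist_force: [-0.4, 2.7, 5.7]
width: 0.153
```

Run:
```python
from kn import *
s=bot.read_state(); print('tz',s['torque'][2],'J6',s['joint_torque'][5],s['q'][5],s['wrist_force']); w=cam('wrist'); dial(w)
```

```text
tz 0.28134807572768183 J6 0.2894605044275522 -1.2633992816315653 [-0.41752401  2.66607485  5.74224101]
pointer 103 (np.float64(299.1), np.float64(205.2)) 0.194 z 0.0674
mark 39 (np.float64(292.0), np.float64(186.5)) 0.187 z 0.0645
```

{"name": "step_arm", "arguments": {
  "targets": [0,0,0,0.7,0,0,255,0,0,0,1.4,0,0,255,0,0,0,1.4,0,0,255]
}}

```text
time: 24.7
tool_pos: [0.5381, -0.1042, 0.0525]
tcp_rot: [-0.781, 1.425, 0.78]
wrist_force: [-1.6, 3.9, 5.7]
width: 0.15
```

Run:
```python
from kn import *
s=bot.read_state(); print('tz',s['torque'][2],'J6',s['joint_torque'][5],s['q'][5],s['wrist_force']); w=cam('wrist'); dial(w)
```

```text
tz 0.2556215076999716 J6 0.27783287689089775 -1.239015059505719 [-1.64003454  3.86559641  5.7339605 ]
pointer 104 (np.float64(299.1), np.float64(205.1)) 0.215 z 0.0675
mark 39 (np.float64(290.5), np.float64(187.4)) 0.183 z 0.0644
```

{"name": "step_arm", "arguments": {
  "targets": [0,0,0,0.7,0,0,255,0,0,0,1,0,0,255,0,0,0,1,0,0,255]
}}

```text
time: 25.12
tool_pos: [0.5381, -0.1042, 0.0525]
tcp_rot: [-0.767, 1.43, 0.767]
wrist_force: [-1.7, 2.0, 6.3]
width: 0.151
```

Run:
```python
from kn import *
s=bot.read_state(); print('tz',s['torque'][2],'J6',s['joint_torque'][5],s['q'][5],s['wrist_force']); w=cam('wrist'); dial(w)
```

```text
tz 0.22198769779419733 J6 0.26261857710778713 -1.221582743166517 [-1.69052873  1.99621977  6.25389765]
pointer 103 (np.float64(299.0), np.float64(204.9)) 0.233 z 0.0674
mark 36 (np.float64(289.1), np.float64(187.2)) 0.186 z 0.0646
```

{"name": "step_arm", "arguments": {
  "targets": [0,0,0,0.5,0,0,255,0,0,0,1,0,0,255,0,0,0,1,0,0,255]
}}

```text
time: 25.55
tool_pos: [0.5381, -0.1041, 0.0525]
tcp_rot: [-0.754, 1.435, 0.754]
wrist_force: [-0.6, 1.9, 6.8]
width: 0.148
```

Run:
```python
from kn import *
s=bot.read_state(); print('tz',s['torque'][2],'J6',s['joint_torque'][5],s['q'][5],s['wrist_force']); w=cam('wrist'); dial(w)
```

```text
tz 0.265506233269799 J6 0.2701197098940611 -1.2041174571513362 [-0.55731614  1.93158879  6.82185767]
pointer 104 (np.float64(299.2), np.float64(204.9)) 0.253 z 0.0675
mark 38 (np.float64(288.0), np.float64(188.1)) 0.182 z 0.0644
```

{"name": "step_arm", "arguments": {
  "targets": [0,0,0,0.5,0,0,255,0,0,0,1,0,0,255,0,0,0,1,0,0,255]
}}

```text
time: 25.98
tool_pos: [0.5381, -0.1042, 0.0525]
tcp_rot: [-0.74, 1.44, 0.74]
wrist_force: [-0.8, 2.7, 5.2]
width: 0.151
```

Run:
```python
from kn import *
s=bot.read_state(); print('tz',s['torque'][2],'J6',s['joint_torque'][5],s['q'][5],s['wrist_force']); w=cam('wrist'); dial(w)
```

```text
tz 0.25775782863709334 J6 0.3194039035588503 -1.1867789084450202 [-0.8388861   2.66798044  5.24281417]
pointer 105 (np.float64(298.8), np.float64(204.9)) 0.266 z 0.0676
mark 34 (np.float64(287.1), np.float64(188.4)) 0.188 z 0.0643
```

{"name": "step_arm", "arguments": {
  "targets": [0,0,0,0.4,0,0,255,0,0,0,0.8,0,0,255,0,0,0,0.8,0,0,255]
}}

```text
time: 26.4
tool_pos: [0.5381, -0.1042, 0.0525]
tcp_rot: [-0.73, 1.444, 0.73]
wrist_force: [-0.8, 3.1, 6.1]
width: 0.152
```

Run:
```python
from kn import *
s=bot.read_state(); print('tz',s['torque'][2],'J6',s['joint_torque'][5],s['q'][5],s['wrist_force']); w=cam('wrist'); dial(w)
```

```text
tz 0.35478516359536555 J6 0.3602640051394701 -1.1729321301460063 [-0.81096324  3.10763549  6.06405892]
pointer 104 (np.float64(298.8), np.float64(205.3)) 0.279 z 0.0675
mark 38 (np.float64(286.0), np.float64(188.9)) 0.185 z 0.0644
```

The stop is felt: torque climbs steeply to 0.355 N m (limit 0.56) and the pointer is past the mark by the wind-up. I'll relax the knob and let go.

{"name": "step_arm", "arguments": {
  "targets": [0,0,0,-2,0,0,255,0,0,0,-4,0,0,255,0,0,0,-5,0,0,255,-0.001,0,0,-5,0,0,200,-0.001,0,0,-5,0,0,120,-0.001,0,0,-5,0,0,100,-0.001,0,0,-5,0,0,100]
}}

```text
time: 27.32
tool_pos: [0.5375, -0.1046, 0.0525]
tcp_rot: [-0.796, 1.42, 0.796]
wrist_force: [-0.2, -0.1, -0.1]
width: 0.604
```

Run:
```python
from kn import *
s=bot.read_state(); print('tz',s['torque'][2],'J6',s['joint_torque'][5],s['q'][5],s['wrist_force'],s['width']); w=cam('wrist'); dial(w); knob(w); save(w,'w25.png')
```

```text
tz -0.014617831483921826 J6 0.0009843918815022334 -1.2594366784751356 [-0.23163517 -0.09847109 -0.0951485 ] 0.6035790032493357
pointer 101 (np.float64(300.3), np.float64(205.8)) 0.194 z 0.0675
mark 35 (np.float64(293.1), np.float64(187.3)) 0.189 z 0.0645
knob 2236 ((537.2606201171875, -103.44300842285156), (13.605989456176758, 42.64415740966797), 59.40229797363281) px 319.05456171735244 280.7969588550984
```

View pics/w25.png

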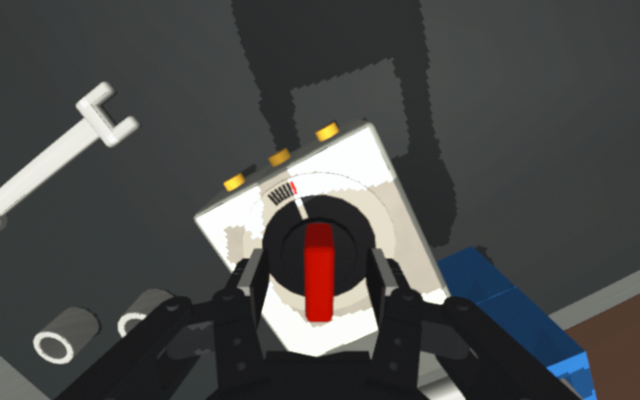

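Released, the pointer reads 0.194 against the mark at 0.189, so the dial is at its stop. Rising straight up and doing final checks.

{"name": "step_arm", "arguments": {
  "targets": [-0.02,0,0,0,0,0,100,-0.06,0,0,0,0,0,100,-0.12,0,0,0,0,0,100,-0.18,0,0,0,0,0,100,-0.24,0,0,0,0,0,100,-0.24,0,0,0,0,0,100,-0.24,0,0,0,0,0,100]
}}

```text
time: 28.25
tool_pos: [0.5374, -0.1045, 0.2925]
tcp_rot: [-0.796, 1.42, 0.796]
wrist_force: [0.2, 0.4, 0.4]
width: 0.607
```

Run:
```python
from kn import *
s=st(); c=cam('side'); t=cam('top'); w=cam('wrist'); dial(w); save(w,'w26.png'); save(t,'top26.png')
a=cv2.resize(c['frame'][60:220,220:420],None,fx=3.7,fy=3.7,interpolation=cv2.INTER_CUBIC); cv2.imwrite('pics/side26.png',a[:,:,::-1])
a=np.deg2rad(PSI); Rz=np.array([[np.cos(a),np.sin(a)],[-np.sin(a),np.cos(a)]])
f=cv2.cvtColor(c['frame'],cv2.COLOR_RGB2HSV); P=cloud(c)
m=(cv2.inRange(f,(20,180,100),(33,255,255))>0)&(P[:,:,2]>.13)&(P[:,:,2]<.215)&(P[:,:,0]>.55)&(P[:,:,0]<.8)&(P[:,:,1]<-.03)
p=P[m]; q=np.c_[(p[:,:2]-OU)@Rz.T,p[:,2]]; k,*_=np.linalg.lstsq(np.c_[q[:,2]-.115,np.ones(len(q))],q[:,0],rcond=None); print('cover',np.pi/2+np.arctan(k[0]))
```

```text
{'time': 28.25, 'q': [-0.2376, -0.0218, 1.7602, -0.0, 1.4029, -1.2595], 'joint_vel': [-0.0006, 0.0228, 0.0421, 0.0, -0.0012, -0.0001], 'joint_torque': [0.0112, -38.6385, -39.8513, -0.0002, -0.0446, 0.0002], 'tool_pos': [0.5374, -0.1045, 0.2925], 'tcp_rot': [-0.7963, 1.42, 0.796], 'wrist_force': [0.2146, 0.442, 0.3535], 'torque': [-0.0176, -0.0117, -0.055], 'width': 0.6071}
pointer 62 (np.float64(307.8), np.float64(150.1)) 0.121 z 0.0669
mark 1 (np.float64(307.0), np.float64(141.0)) 0.163 z 0.0648
cover 1.9728470358629084
```

View pics/side26.png

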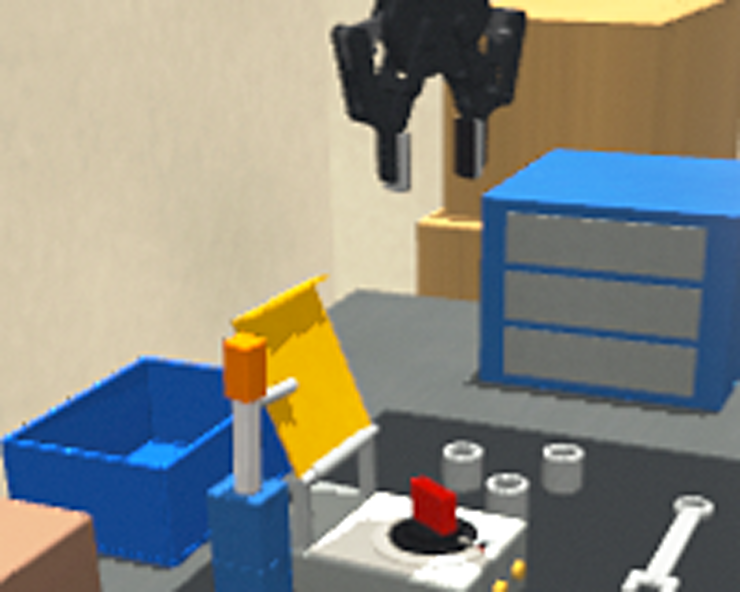

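View pics/top26.png

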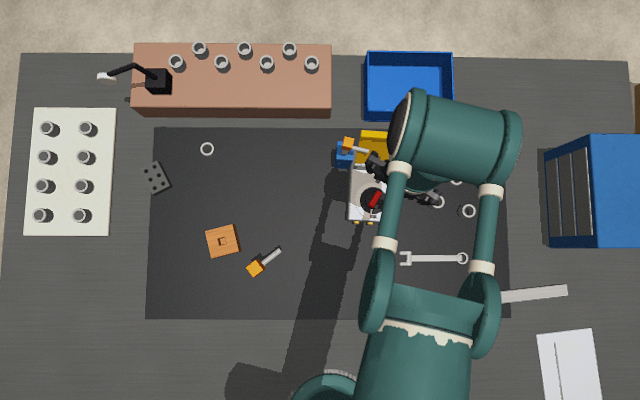

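From this height the pointer estimate (0.121, mark only 1 pixel) disagrees with the close one. I'll check a crop.

Run:
```python
import cv2
f=cv2.imread('pics/w26.png')[110:210,260:380]; cv2.imwrite('pics/w26c.png',cv2.resize(f,None,fx=6,fy=6,interpolation=cv2.INTER_CUBIC))
```

```text
(no output)
```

View pics/w26c.png

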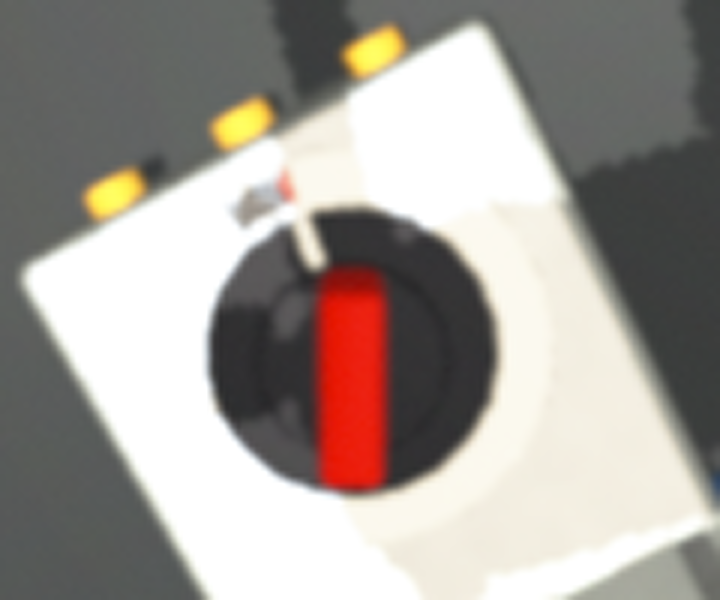

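In the crop the pointer (20.6°) and red mark (21.0°) line up radially. The far reading was a mask polluted by pale pixels. Handing in.

```bash
python3 -c "
from workcell import bot
print(bot.finish_job())"
```

```text
the job is handed in; nothing more can be done
None
```

The job is handed in at about 28.5 s of the 64 s allowed. The small orange-headed prop from the rest is seated in the blue column's socket and released, holding the cover open. The knob was turned until the dial met its stop, then released.

**What the last checks showed**
- **Prop:** the head top is at z ≈ 0.228, which puts the foot about 28 mm below the mouth. It leans slightly in the socket's play, with the fingers clear of it. I did not measure the lean angle.
- **Cover:** 1.975 rad after the prop was released and 1.973 rad at the end, both above the required 1.8.
- **Dial:** the stop was felt as a steep rise to about 0.355 N m, against the 0.56 limit. After release, the pointer read 0.194 against the red mark at 0.189.
- **Bystanders:** the final top and side views show the wrench, the block and the bushings where they were, though the arm hid one or two bushings in the top view. The robot stands clear above the unit.

**What failed or disagreed**
- **First grasp:** it closed on air just above the prop's head and moved nothing. The fingertips sit about 39 mm farther back than the stated tool frame, so I corrected for that afterwards.
- **Far pointer reading:** the last reading, from high up, gave 0.121 against the mark at 0.163. The mask had picked up pale pixels. An enlarged crop showed the pointer at 20.6° and the mark at 21.0°, which agrees with the close reading.

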